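Set up the nut-bar inspection stage

ROBOT

A 6-joint arm with a two-finger parallel gripper is mounted at the origin on the work surface. World frame = base frame: x ahead of the robot, y to its left, z up, the work surface at z = 0. Lengths are in m, angles in rad, forces in N, time in s.
With the tool pointing down it reaches from about 0.35 to 0.85 m from the base axis. Payload 8.1 kg.
Tool frame: the origin (TCP) lies between the finger pads; the fingertips stand 25 mm ahead of it and the grasp point (between the pads) lies 6 mm ahead of it; z points along the fingers, y is the line along which they close (so a half turn about z gives the same grasp; the last joint's range is limited). The gripper opens to 93 mm and grips with 3 to 60 N. Pads are 15 mm wide; open, the fingers measure 128 mm over their backs; the gripper's body (75 mm by 188 mm) begins 65 mm behind the grasp point.
Start: joints at [1.153, 0.13, 1.488, -0, 1.523, -0.085], TCP at [0.196, 0.567, 0.222] pointing down, gripper open.
Joint ranges: [-2.96, 2.96], [-0.89, 2.26], [0.02, 2.5], [-1.34, 4.48], [0, 2.73], [-2.66, 2.66]. Speed limits (rad/s): [2.39, 2.39, 2.79, 3.14, 3.14, 3.14].

INTERFACE

Orientations are given as a rotation vector (axis times angle).
In Python, from plant import robot gives the robot as it stands.
- The arm moves only by the tool arm_command, never from a script. Its argument "increments" is text: rows parted by semicolons, each of 5 numbers parted by spaces: the closure, from 0 (fully open) to 1 (shut), then the shift along the tool's x, y, z in mm, then the turn about the tool's z in rad. A call has 1 to 5 rows; each row is the pose to reach, as a shift and turn from the pose commanded when the call began, along the tool's axes at that moment; what a row does not reach only later rows make up. A row lasts 1/10 s, in which the tool goes at most 50 mm and 8.59 degrees, less where a joint would pass 70% of its speed; a pose out of reach is approached as far as the arm can. A call with a gripper value outside its range is refused whole. The fingers move at their own pace and stop on an object; "grip_force" is the grip in N (left out, the last holds). Time passes only in rows, so rows that repeat a pose let the fingers close. It gives the time, the measured TCP pose, the force, the opening and the grip force at its end, in the units of the state.
- robot.read_state(): the state, without advancing time (a new reading comes with each control period).
- robot.read_camera(name): name is "scene" or "top" or "wrist"; returns the picture (384x512x3 uint8, blue, green, red); there is no depth.
- robot.camera_model(name): a dict with "fx", "fy", "cx", "cy" (pixels), "eye" and "rotation" of the camera in the world. Camera axes: x right, y down, z forward; pixel columns grow to the right and rows downward; lengths in m; the calibration is good to about 2 mm. A picture is of the moment at which its call begins: read the wrist's pose just before it. camera_model takes no time and is no camera call; for the wrist camera it gives the pose at the moment of the call.
- robot.close_job(): hands the job in; it is judged then, once.
The state is a dict: "t": time; "q": joint angles; "dq": joint speeds; "joint_torque": joint torques, N m; "tool_pos": TCP position; "orientation": TCP orientation; "force": force on the tool from outside, world axes, zero at the start; "wrist_torque": the same for the moment, N m; "opening": finger opening in m; "gripper_force": force on a finger pad.
Only numpy, scipy, OpenCV 4.12 (cv2) and the standard library are available. Lean on these libraries where they do the work, as an engineer would, in place of code of your own. Each camera call takes 0.05 s, during which the arm holds its last target. There are 200 camera calls.

TASK

Set up the inspection stage for a check of the nut bars: first slide both lamp faders fully down, to the end with the shortest ticks, and keep them down while you put the white calibration tile away flat in its open case and lay every nut bar that is on the wooden board flat on the stage, one to a bay, centred between the bay's two stops and in line with them. Only when all of that is in place, slide each fader up until its cap is level with its own steel index clip. Leave the jar and the carton where they are.

Things in the scene. Friction and masses are not known exactly. Their poses are not given: they have to be found in the camera images.
- stage: Inspection stage, fixed: aluminium plate 170 x 280 x 8 mm (x, y, z), origin at the centre of its underside, z up. Three bays side by side along y, 104 mm apart, each between two dark end stops with inner faces 140 mm apart along x (stops 10 mm thick, 30 mm wide along y, 12 mm above the plate, at x = +-75 mm), with a centre line along x. Any bar may go in any bay.
- bay0 (a point): Centre of the right-hand bay (seen from the robot) on the top face of the stage plate; its axes are those of the stage (x from one stop to the other).
- bay1 (a point): Centre of the middle bay (seen from the robot) on the top face of the stage plate; its axes are those of the stage (x from one stop to the other).
- bay2 (a point): Centre of the left-hand bay (seen from the robot) on the top face of the stage plate; its axes are those of the stage (x from one stop to the other).
- bar0: Hard pressed nut bar, brown, 90 x 30 x 18 mm (x, y, z), about 70 g, loose. Origin at the centre of its underside, long axis x. It starts on the wooden board. Two or three of the three bars are there; None from the start means absent.
- bar1: Hard pressed nut bar, brown, 90 x 30 x 18 mm (x, y, z), about 70 g, loose. Origin at the centre of its underside, long axis x. It starts on the wooden board. Two or three of the three bars are there; None from the start means absent.
- bar2: Hard pressed nut bar, brown, 90 x 30 x 18 mm (x, y, z), about 70 g, loose. Origin at the centre of its underside, long axis x. It starts on the wooden board. Two or three of the three bars are there; None from the start means absent.
- board: Wooden board, fixed, 296 x 130 x 8 mm (x, y, z), on which the bars start, side by side along its x. Origin at the centre of its underside.
- tile: White ceramic calibration tile, 80 x 56 x 18 mm (x, y, z), about 160 g, loose, origin at the centre of its underside. It starts lying on the stage plate.
- case: Grey open-topped case of the tile, fixed: outside 110 x 150 x 22 mm (x, y, z), walls and floor 5 mm thick, so 100 x 140 mm inside and the inner floor 5 mm above its underside. Origin at the centre of its underside.
- lampbox: Grey lamp control box, fixed, 170 x 160 x 30 mm (x, y, z), origin at the centre of its underside. Two parallel fader tracks run along its y at x = -40 mm and x = +40 mm. A row of ticks beside each track grows from the shortest at the off end (-y, the robot's right) to the longest at the full end (+y, the robot's left).
- fader0 (a joint): Position in m of the fader nearer to the robot: 0 = fully down (off, towards the box's -y), 0.1 = full (towards the box's +y). Friction holds it where it is left.
- fader1 (a joint): Position in m of the fader farther from the robot: 0 = fully down (off, towards the box's -y), 0.1 = full (towards the box's +y). Friction holds it where it is left.
- fader0_top (a point): Centre of the top of the black cap of fader0: 28 x 20 x 40 mm (x, y, z), standing on the box, so its top is 70 mm above the table; white line across its middle.
- fader1_top (a point): Centre of the top of the black cap of fader1: 28 x 20 x 40 mm (x, y, z), standing on the box, so its top is 70 mm above the table; white line across its middle.
- clip0: Small steel index clip of fader0, fixed on the top of the box between the two tracks, 30 mm to the +x side of fader0's track: 20 x 6 x 8 mm (x, y, z), origin at the centre of its underside, axes parallel to the box's. The fader is set when the middle of its cap is level with the middle of the clip along the box's y.
- clip1: Small steel index clip of fader1, fixed on the top of the box at the edge away from the robot, 30 mm to the +x side of fader1's track: 20 x 6 x 8 mm (x, y, z), origin at the centre of its underside, axes parallel to the box's. The fader is set when the middle of its cap is level with the middle of the clip along the box's y.
- jar: Bystander: closed amber glass jar, 70 mm across, 110 mm high; origin at the centre of its underside.
- carton: Bystander: white open carton with finished bars, 104 x 150 x 40 mm; origin at the centre of its underside.
There are look-alikes about, which are no part of the job. Several things have the shape of the tile; the one meant has the colours described above.

How it is judged:
By the outcome, as a careful person would: the job done as asked, in the order asked, and still so for the second after the job is handed in, with the robot touching nothing.
Of bar0, bar1, bar2 only 2 to 3 are there at a start; the rules pass over those that are not, and their reading is None.
At some moment in a run one of bar0, bar1, bar2, tile may be knocked a few centimetres aside while the robot is not near it.
Once in a run the grip may slacken for a moment while it holds something.
It also fails if it takes over 200 s, if anything falls off the work surface, if the arm or the gripper's body presses on something with over 40 N, if the wrist force passes 120 N, or if a joint passes its speed limit or range.

## Working session

There is one attempt and no reset: what is moved stays moved. The work goes in short steps, Python scripts to look and compute and a tool call to move; the robot and the scene stay as the last step left them, time stands still between calls to the robot, and variables do not carry over. Pictures are saved under pics/ and viewed, at most 14 in all, crops included, and the job is handed in when it is done.

Besides the shell and the picture viewer there is one more tool, called after "Call:" as name(argument=value, ...) on one line, values as JSON. arm_command: Moves the arm, as the interface text tells. Its arguments: {"type":"object","properties":{"increments":{"type":"string"},"grip_force":{"type":"number"}},"required":["increments"]}

```bash
ls; mkdir -p pics; python3 - <<'E'
from plant import robot
import cv2,numpy as np
s=robot.read_state(); print(s)
for n in ("top","scene"):
    im=robot.read_camera(n); cv2.imwrite(f"pics/{n}0.png",im)
    m=robot.camera_model(n); print(n,m)
E
```

```text
pics
{'t': 0.0, 'q': array([ 1.15258877e+00,  1.31126582e-01,  1.48928156e+00,  5.83247054e-06,
        1.52299819e+00, -8.54215581e-02]), 'dq': array([ 2.64018599e-03,  8.40235090e-05, -3.55530077e-04, -2.37779677e-03,
       -2.29480433e-03,  2.20687675e-05]), 'joint_torque': array([ 1.22744590e-03, -5.59825945e+01, -4.91784060e+01,  7.70315691e-02,
        3.48472770e-02, -1.80447287e-04]), 'tool_pos': array([0.19576581, 0.56656849, 0.22080685]), 'orientation': array([-5.20254675e-01, -3.09775036e+00,  2.75638349e-03]), 'force': array([-0.49151739,  0.49223395, -0.01726969]), 'wrist_torque': array([-0.03331607, -0.0283134 , -0.01579581]), 'gripper_force': 0.0, 'opening': 0.09302733445348711}
top {'fx': 452.598590311542, 'fy': 452.598590311542, 'cx': 251.23861315110094, 'cy': 191.03248448323674, 'eye': array([0.52384086, 0.00220032, 1.25498377]), 'rotation': array([-2.20186871,  2.16399534, -0.07597409])}
scene {'fx': 403.10496022231706, 'fy': 403.10496022231706, 'cx': 247.71527481418283, 'cy': 190.73751980534539, 'eye': array([ 1.17713521, -0.557713  ,  0.80718295]), 'rotation': array([-2.18451574, -0.87396755,  0.41064382])}
```

```bash
python3 - <<'E'
import cv2
for n in("top","scene"):
    im=cv2.imread(f"pics/{n}0.png"); cv2.imwrite(f"pics/{n}0b.png",cv2.resize(im,(800,600),interpolation=cv2.INTER_CUBIC))
E
```

```text
(no output)
```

View pics/top0b.png

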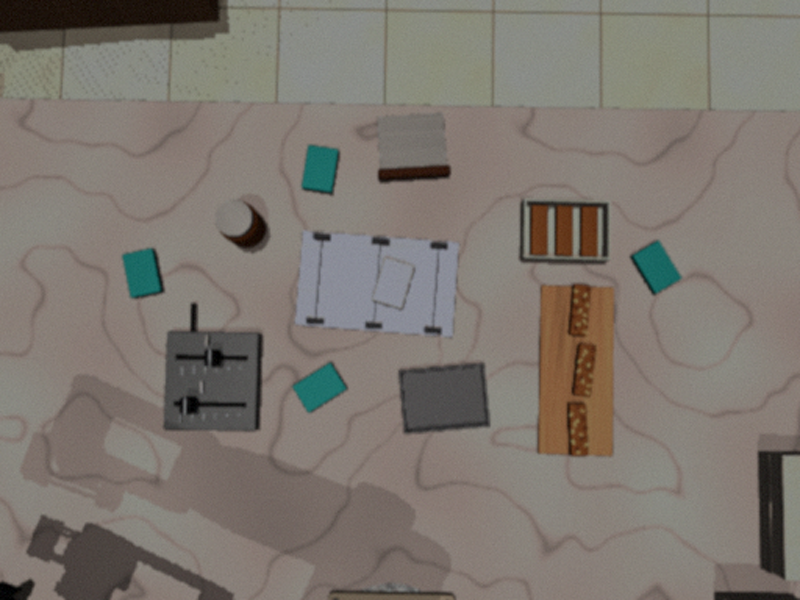

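View pics/scene0b.png

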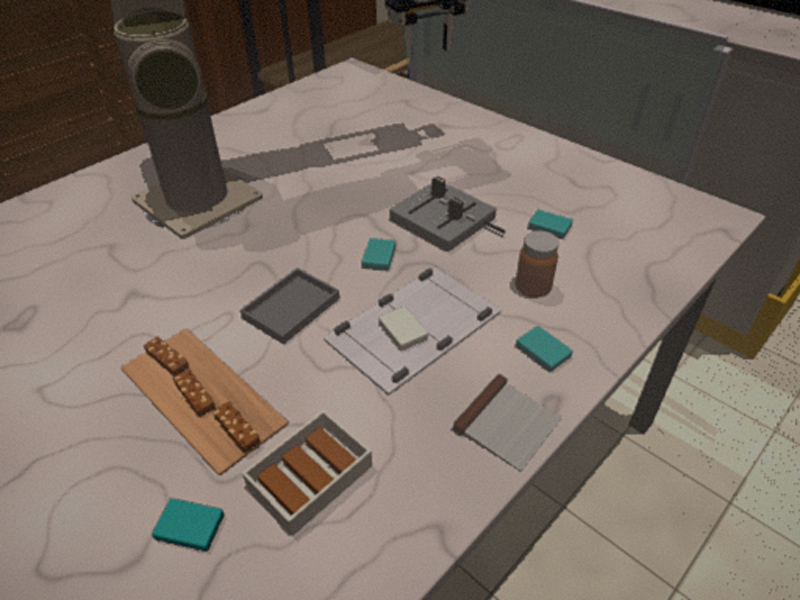

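Candidates (800x600 top view): the white tile is at (394,282) on the stage. Its look-alikes are the teal blocks at (320,168), (142,272), (655,266) and (320,388). The bars on the board are at (580,310), (585,370) and (577,428), and the three in the carton at (565,230) are not part of the job. The fader caps are at about (188,405) for fader0 and (214,357) for fader1. The case is at (444,398), the jar at (240,222).

```bash
cat > h.py <<'E'
import cv2,numpy as np
from scipy.spatial.transform import Rotation as R
from plant import robot
def cast(m,uv,z):
    uv=np.atleast_2d(uv).astype(float); d=np.c_[(uv[:,0]-m["cx"])/m["fx"],(uv[:,1]-m["cy"])/m["fy"],np.ones(len(uv))]
    d=d@R.from_rotvec(m["rotation"]).as_matrix().T; e=np.array(m["eye"])
    return (e+d*((z-e[2])/d[:,2])[:,None])[:,:2]
def proj(m,P):
    p=(np.atleast_2d(P)-m["eye"])@R.from_rotvec(m["rotation"]).as_matrix()
    return np.c_[m["fx"]*p[:,0]/p[:,2]+m["cx"],m["fy"]*p[:,1]/p[:,2]+m["cy"]]
def rects(m,mask,z,amin,amax=1e9):
    "contours -> min-area rects on plane z: centre mm, sides mm, yaw deg of long side, pixel"
    out=[]
    for c in cv2.findContours(mask.astype(np.uint8),cv2.RETR_EXTERNAL,cv2.CHAIN_APPROX_NONE)[0]:
        if not amin<cv2.contourArea(c)<amax: continue
        w=cast(m,c[:,0],z)*1000; (cx,cy),(a,b),t=cv2.minAreaRect(w.astype(np.float32))
        if a<b: a,b,t=b,a,t+90
        t=(t+90)%180-90
        out.append((np.round([cx,cy],1),np.round([a,b],1),round(t,1),c[:,0].mean(0).round(0)))
    return out
def tool():
    s=robot.read_state(); M=R.from_rotvec(s["orientation"]).as_matrix()
    return s,M
def goto(x,y,z,yaw=None):
    "mm, yaw deg of closing axis(tool y) in world, mod 180 -> shift in tool axes mm and turn rad (from measured pose)"
    s,M=tool(); d=M.T@(np.array([x,y,z])-s["tool_pos"]*1000)
    ty=np.degrees(np.arctan2(M[1,1],M[0,1])); turn=0
    if yaw is not None:
        turn=-np.radians((yaw-ty+90)%180-90)
    print("shift",d.round(1),"turn",round(turn,3),"q6",s["q"][5].round(2),"toolyaw",ty.round(1),"tcp",(s["tool_pos"]*1000).round(1))
E
python3 - <<'E'
from h import *
im=cv2.imread("pics/top0.png"); m=robot.camera_model("top")
hsv=cv2.cvtColor(im,cv2.COLOR_BGR2HSV)
for n,p in dict(stage=(330,300),tile=(394,282),case=(444,398),bar=(585,370),board=(555,400),box=(180,375),cap=(188,405),table=(480,450)).items():
    u,v=np.array(p)/1.5625; print(n,hsv[int(v),int(u)],im[int(v),int(u)])
s,M=tool(); print(M.round(3)); print(robot.camera_model("wrist"))
# rough positions
for n,p,z in [("jar",(236,215),.11),("cap0",(188,404),.07),("cap1",(213,356),.07),("case",(444,398),.02),("stageTL",(303,233),.008),("stageTR",(459,241),.008),("stageBR",(454,336),.008),("stageBL",(295,327),.008),("boxTL",(167,331),.03),("boxTR",(262,333),.03),("boxBL",(165,429),.03),("boxBR",(259,430),.03),("tile",(394,282),.026),("b0",(580,310),.026),("b1",(585,370),.026),("b2",(577,428),.026),("carton",(565,230),.04)]:
    print(n,(cast(m,np.array(p)/1.5625,z)*1000).round(0))
E
```

```text
stage [116  25 152] [152 139 137]
tile [111  22 154] [154 145 141]
case [60  3 83] [82 83 82]
bar [ 11 193  91] [22 47 91]
board [ 13 141 132] [ 59  91 132]
box [ 0  9 82] [79 79 82]
cap [ 0  0 17] [17 17 17]
table [ 15  26 135] [121 128 135]
[[-0.945  0.327 -0.001]
 [ 0.327  0.945 -0.002]
 [ 0.    -0.002 -1.   ]]
{'fx': 302.2837950711219, 'fy': 302.2837950711219, 'cx': 254.92838561852406, 'cy': 186.9887917960786, 'eye': array([0.12626536, 0.59073766, 0.38350505]), 'rotation': array([2.37193146, 1.69039308, 0.22652218])}
jar [[740. 265.]]
cap0 [[428. 344.]]
cap1 [[508. 305.]]
case [[442. -85.]]
stageTL [[729. 168.]]
stageTR [[ 719. -110.]]
stageBR [[ 550. -103.]]
stageBL [[561. 178.]]
boxTL [[550. 396.]]
boxTR [[549. 232.]]
boxBL [[382. 393.]]
boxBR [[383. 232.]]
tile [[642.   5.]]
b0 [[ 599. -320.]]
b1 [[ 495. -328.]]
b2 [[ 395. -314.]]
carton [[ 736. -290.]]
```

```bash
python3 - <<'E'
from h import *
goto(440,313,240,90)
m=robot.camera_model("wrist"); s,M=tool()
Rw=M.T@R.from_rotvec(m["rotation"]).as_matrix(); print(Rw.round(3), M.T@(m["eye"]-s["tool_pos"]))
E
```

```text
shift [-313.7 -159.9  -18.9] turn -0.333 q6 -0.09 toolyaw 70.9 tcp [195.8 566.6 220.9]
[[ 0.    -0.964 -0.266]
 [ 1.     0.    -0.   ]
 [ 0.    -0.266  0.964]] [ 0.07360916 -0.00016899 -0.16261519]
```

Call:
arm_command(increments="0 -155 -80 -19 0;0 -155 -80 -19 0;0 -155 -80 -19 0;0 -155 -80 -19 0")

```text
t: 0.5
tool_pos: [0.3184, 0.4383, 0.2409]
orientation: [0.523, 3.097, -0.001]
force: [0.6, -0.0, 0.3]
opening: 0.0928
gripper_force: 0.0
```

Call:
arm_command(increments="0 -159 -80 0 -0.333;0 -159 -80 0 -0.333;0 -159 -80 0 -0.333;0 -159 -80 0 -0.333;0 -159 -80 0 -0.333")

```text
t: 1.0
tool_pos: [0.4431, 0.3097, 0.2403]
orientation: [0.007, 3.141, -0.003]
force: [-0.1, 1.6, 0.1]
opening: 0.0926
gripper_force: 0.0
```

```bash
python3 - <<'E'
from h import *
goto(440,313,240,90)
m=robot.camera_model("wrist"); im=robot.read_camera("wrist"); cv2.imwrite("pics/w1.png",im); np.save("w1.npy",m)
cv2.imwrite("pics/w1b.png",cv2.resize(im,(800,600),interpolation=cv2.INTER_CUBIC))
E
```

```text
shift [3.1 3.3 0.3] turn -0.005 q6 -1.05 toolyaw 89.7 tcp [443.1 309.7 240.3]
```

View pics/w1b.png

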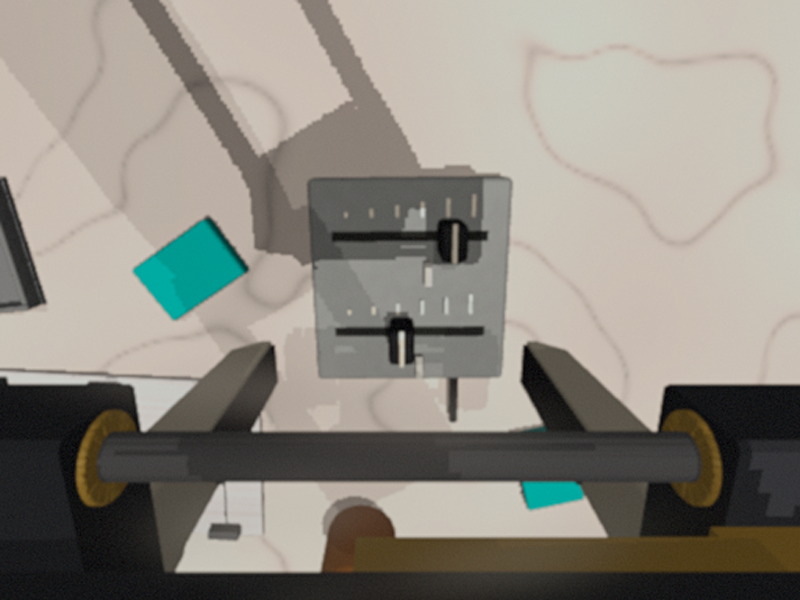

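The wrist picture shows the lamp box. Cap0 is at (453,240) and cap1 at (401,342), with clip0 at (428,274) and clip1 at (420,366). Ticks are shortest on the left (-y).

```bash
python3 - <<'E'
from h import *
m=np.load("w1.npy",allow_pickle=True).item(); k=1/1.5625
for n,p,z in [("TL",(308,178),30),("TR",(512,178),30),("BL",(318,377),30),("BR",(502,377),30),("clip0",(428,274),38),("clip1",(420,366),38),("line0 far end top",(456,225),70),("line0 near",(456,262),70),("line1",(401,330),70),("line1",(402,365),70),("t0L",(333,236),30),("t0R",(488,236),30),("t1L",(336,331),30),("t1R",(484,331),30)]:
    print(n,(cast(m,np.array(p)*k,z/1000)*1000).round(1))
im=cv2.imread("pics/w1.png"); c=im[150:262,190:335]
cv2.imwrite("pics/w1c.png",cv2.resize(c,None,fx=5,fy=5,interpolation=cv2.INTER_CUBIC))
E
```

```text
TL [[381.  239.9]]
TR [[381.8 396.5]]
BL [[547.9 239.3]]
BR [[548.5 397.8]]
clip0 [[455.2 332.5]]
clip1 [[534.3 326.8]]
line0 far end top [[412.4 349.8]]
line0 near [[438.9 350.5]]
line1 [[490.6 310.9]]
line1 [[519.  311.6]]
t0L [[425.9 257.3]]
t0R [[426.4 380.2]]
t1L [[505.8 256.5]]
t1R [[506.3 380.5]]
```

View pics/w1c.png

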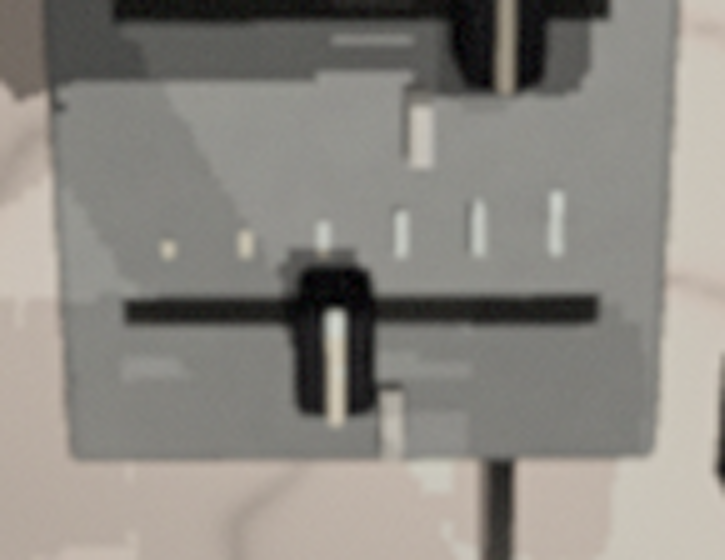

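The crop confirms clip0's top at about native (274.3,177), clip1 at (268.3,232), and the short ticks on the -y side. Next I go to fader0.

Call:
arm_command(increments="0 13 37 100 0;0 13 37 100 0;0 13 37 150 0;0 13 37 173 0;0 13 37 173 0", grip_force=15)

```text
t: 1.55
tool_pos: [0.4224, 0.3489, 0.062]
orientation: [0.003, -3.133, 0.009]
force: [-0.8, -0.4, 0.5]
opening: 0.0929
gripper_force: 0.0
```

Call:
arm_command(increments="0.8 0 0 0 0;0.8 0 0 0 0;0.9 0 0 0 0;1 0 0 0 0;1 0 0 0 0")

```text
t: 2.05
tool_pos: [0.4282, 0.3507, 0.069]
orientation: [0.0, 3.14, 0.002]
force: [0.2, -0.7, 0.6]
opening: 0.0571
gripper_force: 0.0
```

Call:
arm_command(increments="1 0 0 0 0;1 0 0 0 0;1 0 0 0 0")

```text
t: 2.35
tool_pos: [0.4275, 0.3502, 0.0678]
orientation: [0.0, -3.141, 0.0]
force: [-0.0, 0.1, 0.3]
opening: 0.0338
gripper_force: 0.0
```

Call:
arm_command(increments="1 0 0 0 0;1 0 0 0 0;1 0 0 0 0;1 0 0 0 0")

```text
t: 2.75
tool_pos: [0.4274, 0.3502, 0.0678]
orientation: [0.0, -3.141, 0.0]
force: [0.2, -0.2, 1.1]
opening: 0.02
gripper_force: 15.0
```

Call:
arm_command(increments="1 0 -15 0 0;1 0 -30 0 0;1 0 -45 0 0;1 0 -60 0 0;1 0 -70 0 0")

```text
t: 3.25
tool_pos: [0.4276, 0.2784, 0.0678]
orientation: [0.001, 3.141, -0.0]
force: [1.9, 1.7, -3.6]
opening: 0.0198
gripper_force: 15.0
```

Call:
arm_command(increments="1 0 -3 0 0;1 0 -6 0 0;1 0 -8 0 0;1 0 -10 0 0;1 0 -10 0 0")

```text
t: 3.75
tool_pos: [0.4276, 0.2702, 0.0678]
orientation: [-0.001, 3.142, -0.001]
force: [2.3, 0.2, -3.5]
opening: 0.0199
gripper_force: 15.0
```

Call:
arm_command(increments="1 0 -1 0 0;1 0 -2 0 0;1 0 -2 0 0")

```text
t: 4.05
tool_pos: [0.4275, 0.2683, 0.0678]
orientation: [-0.001, 3.142, -0.0]
force: [3.6, 0.9, -5.4]
opening: 0.0197
gripper_force: 15.0
```

Call:
arm_command(increments="1 0 -1 0 0;1 0 -1.5 0 0;1 0 -1.5 0 0")

```text
t: 4.35
tool_pos: [0.4275, 0.2678, 0.0678]
orientation: [-0.0, 3.141, 0.003]
force: [3.7, 6.9, -7.1]
opening: 0.0199
gripper_force: 15.0
```

Call:
arm_command(increments="0.4 0 0 0 0;0.4 0 0 0 0;0.4 0 0 0 0;0.4 0 0 0 0;0.4 0 0 -20 0")

```text
t: 4.85
tool_pos: [0.4254, 0.2656, 0.0853]
orientation: [0.0, -3.137, 0.004]
force: [0.5, 0.4, -0.8]
opening: 0.0536
gripper_force: 0.0
```

Call:
arm_command(increments="0.4 0 0 -25 0;0.4 -40 22 -30 0;0.4 -78 44 -30 0;0.4 -78 44 -30 0;0.4 -78 44 -30 0")

```text
t: 5.35
tool_pos: [0.5053, 0.3106, 0.1167]
orientation: [0.0, -3.139, 0.002]
force: [-0.5, -0.0, -0.1]
opening: 0.056
gripper_force: 0.0
```

Call:
arm_command(increments="0.4 0 0 25 0;0.4 0 0 49 0;0.4 0 0 49 0;0.4 0 0 49 0;1 0 0 49 0")

```text
t: 5.85
tool_pos: [0.5062, 0.3111, 0.0709]
orientation: [-0.0, 3.139, 0.002]
force: [-0.3, 1.0, -0.1]
opening: 0.0511
gripper_force: 0.0
```

Call:
arm_command(increments="1 0 0 0 0;1 0 0 0 0;1 0 0 0 0;1 0 0 0 0;1 0 0 0 0")

```text
t: 6.35
tool_pos: [0.5057, 0.3109, 0.0691]
orientation: [-0.0, 3.141, 0.0]
force: [-0.3, 1.6, 2.4]
opening: 0.02
gripper_force: 15.0
```

Call:
arm_command(increments="1 0 -12 0 0;1 0 -24 0 0;1 0 -35 0 0;1 0 -40 0 0;1 0 -40 0 0")

```text
t: 6.85
tool_pos: [0.5058, 0.2694, 0.0691]
orientation: [0.002, 3.141, -0.001]
force: [-0.3, -0.8, 3.6]
opening: 0.0198
gripper_force: 15.0
```

Call:
arm_command(increments="1 0 -1 0 0;1 0 -2 0 0;1 0 -3 0 0;1 0 -4 0 0;1 0 -4 0 0")

```text
t: 7.35
tool_pos: [0.5057, 0.268, 0.0691]
orientation: [-0.001, 3.141, 0.003]
force: [1.8, 6.2, 1.2]
opening: 0.02
gripper_force: 15.0
```

Call:
arm_command(increments="0 0 0 0 0;0 0 0 0 0;0 0 0 0 0;0 0 0 0 0;0 0 0 -30 0")

```text
t: 7.85
tool_pos: [0.502, 0.2652, 0.0942]
orientation: [0.0, -3.133, 0.006]
force: [0.2, 0.1, -0.5]
opening: 0.0551
gripper_force: 0.0
```

Call:
arm_command(increments="0 0 0 -50 0;0 0 0 -100 0;0 -20 -35 -130 0;0 -40 -75 -160 0;0 -60 -120 -180 0")

```text
t: 8.35
tool_pos: [0.5637, 0.1523, 0.2788]
orientation: [-0.003, 3.139, 0.001]
force: [1.3, -0.6, 0.2]
opening: 0.0918
gripper_force: 0.0
```

Call:
arm_command(increments="0 -20 -40 -20 0;0 -40 -80 -20 0;0 -40 -115 -20 0;0 -40 -115 -20 0;0 -40 -115 -20 0")

```text
t: 8.85
tool_pos: [0.6027, 0.0372, 0.2956]
orientation: [-0.003, -3.141, -0.001]
force: [-1.1, 0.6, 0.1]
opening: 0.0932
gripper_force: 0.0
```

```bash
python3 - <<'E'
from h import *
goto(605,33,300,90)
m=robot.camera_model("wrist"); im=robot.read_camera("wrist"); cv2.imwrite("pics/w2.png",im); np.save("w2.npy",m)
t=robot.read_camera("top"); cv2.imwrite("pics/top1.png",t)
c=np.zeros((600,800,3),np.uint8); c=cv2.resize(im,(800,600),interpolation=cv2.INTER_CUBIC); cv2.imwrite("pics/w2b.png",c)
E
```

```text
shift [-2.3 -4.2 -4.4] turn -0.002 q6 -1.59 toolyaw 89.9 tcp [602.7  37.2 295.6]
```

View pics/w2b.png

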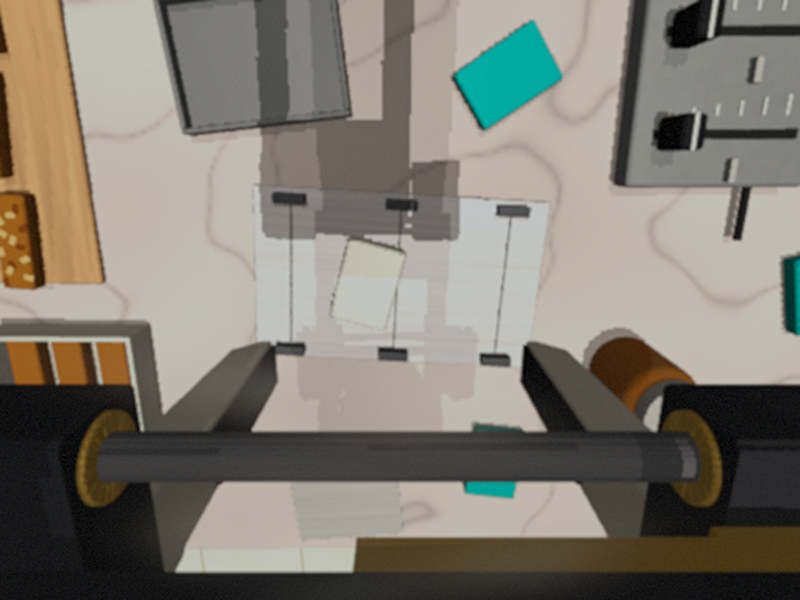

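The wrist view shows both caps at the short-tick end. The tile's top corners are at (350,237), (405,253), (386,330) and (331,317). The stage corners are at about (254,185), (548,201), (531,366) and (256,348). The case is at top left.

```bash
cat >> h.py <<'E'
def stage(m,stops,z=.02):
    pass
E
python3 - <<'E'
from h import *
m=np.load("w2.npy",allow_pickle=True).item(); k=.64
im=cv2.imread("pics/w2.png"); hsv=cv2.cvtColor(im,cv2.COLOR_BGR2HSV)
P=lambda n,ps,z:print(n,(cast(m,np.array(ps)*k,z/1000)*1000).round(1).tolist())
P("plate",[(254,185),(548,201),(531,366),(256,348)],8)
P("tile",[(350,237),(405,253),(386,330),(331,317)],26)
P("lines",[(291,204),(291,345),(401,210),(393,349),(511,216),(496,355)],8)
# tile mask: yellowish-white vs bluish plate
mask=((im[...,2].astype(int)-im[...,0]>=0)&(im[...,2]>110)); mk=np.zeros_like(mask); mk[140:225,195:275]=mask[140:225,195:275]
mk=cv2.morphologyEx(mk.astype(np.uint8),cv2.MORPH_OPEN,np.ones((3,3)))
print("tile",rects(m,mk,.026,300))
g=im.max(2); d=np.zeros_like(g); d[110:238,160:350]=(g<75)[110:238,160:350]
d=cv2.morphologyEx(d,cv2.MORPH_OPEN,np.ones((3,3)))
for r in rects(m,d,.02,20): print("stop",r)
# top view
mt=robot.camera_model("top")
it=cv2.imread("pics/top0.png").astype(int)
b=np.zeros(it.shape[:2],np.uint8); b[140:222,180:300]=((it[...,0]-it[...,2]>3)&(it.max(2)>90))[140:222,180:300]
b=cv2.morphologyEx(b,cv2.MORPH_CLOSE,np.ones((9,9)))
print("plate top",rects(mt,b,.008,2000))
E
```

```text
plate [[549.3, -97.3], [564.5, 177.5], [732.4, 173.8], [711.9, -108.8]]
tile [[595.4, -7.5], [610.4, 43.1], [686.1, 24.8], [672.7, -28.1]]
lines [[566.8, -64.0], [708.7, -72.8], [572.6, 39.5], [713.3, 31.2], [578.4, 143.6], [720.1, 136.9]]
tile [(array([642.8,   5.6]), array([128.2, 121. ]), -0.1, array([233., 181.]))]
stop (array([716.3, 131.3]), array([23.6,  3.4]), 89.9, array([316., 228.]))
stop (array([712.8,  30.6]), array([25. , 10.1]), 89.9, array([251., 226.]))
stop (array([718.5, -97. ]), array([28.3, 18.9]), -8.5, array([171., 231.]))
stop (array([718.2, 172.2]), array([27. , 22.3]), -0.1, array([340., 231.]))
stop (array([705.9, -67.2]), array([18.8,  6.7]), 89.9, array([188., 221.]))
stop (array([565.9,  39.2]), array([27.2,  9.9]), 89.9, array([257., 131.]))
stop (array([560.5, -62.7]), array([28.5,  9.6]), 85.9, array([185., 127.]))
plate top [(array([641.9,  35.2]), array([277.1, 168.3]), 86.4, array([241., 180.]))]
```

```bash
python3 - <<'E'
from h import *
goto(641,8,120,75.5)
mt=robot.camera_model("top"); it=cv2.imread("pics/top0.png").astype(int)
g=np.zeros(it.shape[:2],np.uint8); g[225:285,245:320]=(it.max(2)<105)[225:285,245:320]
g=cv2.morphologyEx(g,cv2.MORPH_OPEN,np.ones((3,3)))
print("case",rects(mt,g,.022,500))
h=cv2.cvtColor(it.astype(np.uint8),cv2.COLOR_BGR2HSV)
b=np.zeros_like(g); b[180:295,345:395]=((h[...,1]>100)&(h[...,0]<25))[180:295,345:395]
print("board",rects(mt,b,.008,500))
# bars: darker
d=np.zeros_like(g); d[180:295,345:395]=((it.max(2)<118)&(h[...,1]>100))[180:295,345:395]
d=cv2.morphologyEx(cv2.morphologyEx(d,cv2.MORPH_CLOSE,np.ones((3,3))),cv2.MORPH_OPEN,np.ones((3,3)))
for r in rects(mt,d,.026,80): print("bar",r)
E
```

```text
shift [-38.4 -30.9 175.8] turn 0.254 q6 -1.59 toolyaw 90.0 tcp [602.6  38.8 295.8]
case [(array([444.1, -84.4]), array([150.2, 112.5]), -83.8, array([284., 254.]))]
board [(array([ 496.5, -316.2]), array([298.2, 128. ]), -1.0, array([368., 237.]))]
bar (array([ 496.9, -318.9]), array([293.3,  58.1]), 2.7, array([370., 236.]))
```

Call:
arm_command(increments="0 -38 -31 50 0.12;0 -38 -31 100 0.254;0 -38 -31 150 0.254;0 -38 -31 190 0.254;0 -38 -31 200 0.254", grip_force=25)

```text
t: 9.45
tool_pos: [0.6364, 0.0087, 0.089]
orientation: [-0.393, -3.107, 0.001]
force: [-0.1, 0.6, -1.2]
opening: 0.0927
gripper_force: 0.0
```

Call:
arm_command(increments="0 0 0 20 0;0 0 0 40 0;0 0 0 50 0;0 0 0 57 0;0 0 0 60 0")

```text
t: 9.95
tool_pos: [0.6414, 0.0073, 0.0367]
orientation: [0.396, 3.116, 0.0]
force: [0.2, 1.2, 0.1]
opening: 0.0932
gripper_force: 0.0
```

Call:
arm_command(increments="0.3 0 0 0 0;0.5 0 0 0 0;0.7 0 0 0 0;1 0 0 0 0;1 0 0 0 0")

```text
t: 10.45
tool_pos: [0.6411, 0.0068, 0.0364]
orientation: [0.398, 3.116, 0.0]
force: [0.1, -0.3, -1.0]
opening: 0.0577
gripper_force: 0.0
```

Call:
arm_command(increments="1 0 0 0 0;1 0 0 0 0;1 0 0 0 0")

```text
t: 10.75
tool_pos: [0.6408, 0.0068, 0.036]
orientation: [-0.398, -3.116, 0.0]
force: [0.2, 0.9, 1.1]
opening: 0.0332
gripper_force: 0.0
```

The fingers closed past 56 mm, so the tile is not between them. I'll look before doing anything else.

```bash
python3 - <<'E'
from h import *
m=robot.camera_model("wrist"); im=robot.read_camera("wrist"); cv2.imwrite("pics/w3.png",im); np.save("w3.npy",m)
t=robot.read_camera("top"); s=robot.read_camera("scene")
a=cv2.resize(im,(480,360)); b=cv2.resize(t[130:240,150:320],(320,207)); c=cv2.resize(s[150:270,180:340],(320,240))
o=np.zeros((600,800,3),np.uint8); o[:360,:480]=a; o[:207,480:]=b; o[240:480,480:]=c; cv2.imwrite("pics/v3.png",o)
E
```

```text
(no output)
```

View pics/v3.png

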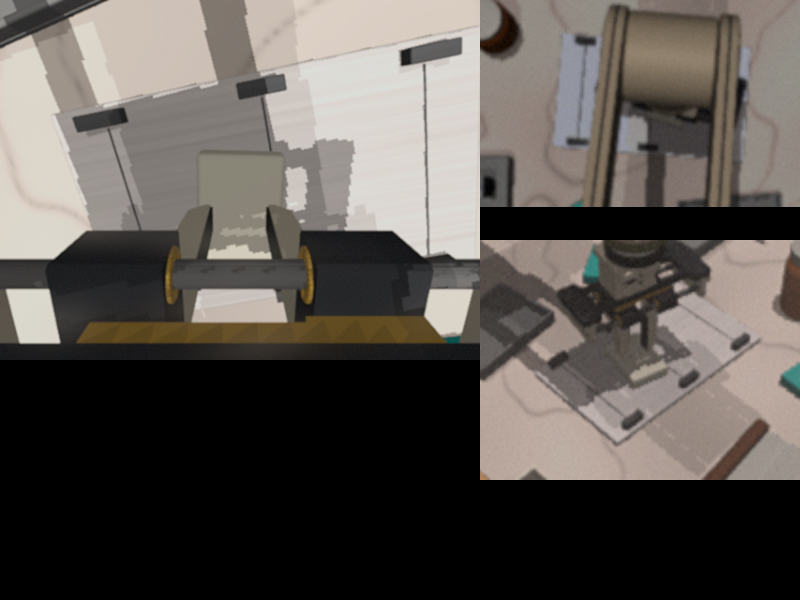

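```bash
python3 - <<'E'
from h import *
m=np.load("w3.npy",allow_pickle=True).item(); k=512/480
s,M=tool(); print(s["opening"],s["gripper_force"],s["tool_pos"],s["t"])
for z in (26,44): print(z,(cast(m,np.array([(198,152),(284,152)])*k,z/1000)*1000).round(1).tolist())
for dy in (-16.6,16.6,-28,28):
  for dz in (0,25):
    p=s["tool_pos"]+M@np.array([0,dy,dz])/1000; print(dy,dz,(proj(m,p)/k).round(0))
E
```

```text
0.022107912889366414 0.0 [0.64083061 0.00682282 0.03600231] 10.9
26 [[594.8, -7.6], [608.1, 43.8]]
44 [[592.2, -4.2], [604.1, 41.8]]
-16.6 0 [[213. 220.]]
-16.6 25 [[216. 205.]]
16.6 0 [[266. 220.]]
16.6 25 [[263. 205.]]
-28 0 [[194. 220.]]
-28 25 [[200. 205.]]
28 0 [[284. 220.]]
28 25 [[279. 205.]]
```

```bash
python3 - <<'E'
from h import *
im=robot.read_camera("wrist"); s=robot.read_camera("scene"); ms=robot.camera_model("scene")
st,M=tool(); p=st["tool_pos"]+M@np.array([0,0,.025]); print(st["opening"],st["gripper_force"],proj(ms,p),proj(ms,st["tool_pos"]))
u,v=proj(ms,p)[0].astype(int)
a=cv2.resize(im[130:360,150:350],(400,460),interpolation=cv2.INTER_CUBIC); b=cv2.resize(s[v-45:v+35,u-35:u+35],(400,457),interpolation=cv2.INTER_CUBIC)
o=np.zeros((470,800,3),np.uint8); o[:460,:400]=a;o[:457,400:]=b; cv2.imwrite("pics/v4.png",o)
E
```

```text
0.01369170836149389 0.0 [[257.05086234 211.11226808]] [[256.99647527 204.66970373]]
```

View pics/v4.png

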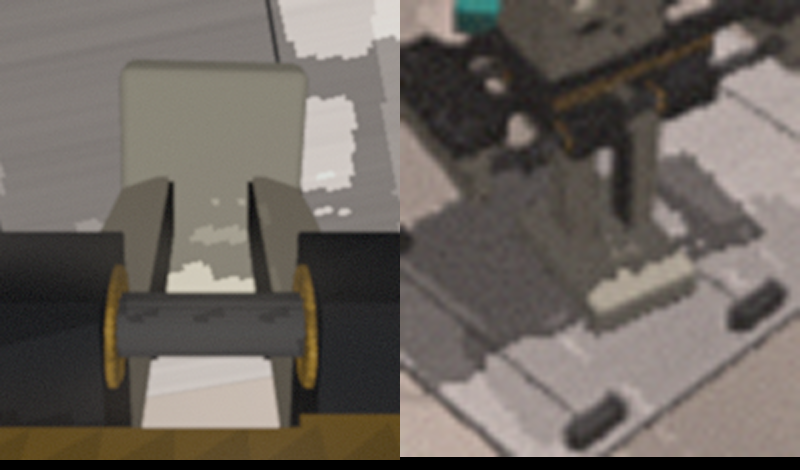

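Call:
arm_command(increments="0 0 0 0 0;0 0 0 0 0;0 0 0 0 0;0 0 0 0 0;0 0 0 0 0")

```text
t: 11.5
tool_pos: [0.6409, 0.0069, 0.036]
orientation: [0.398, 3.116, 0.0]
force: [0.0, 0.3, -1.1]
opening: 0.0489
gripper_force: 0.0
```

Call:
arm_command(increments="0 0 0 0 0;0 0 0 0 0;0 0 0 0 0;0 0 0 0 0;0 0 0 0 0")

```text
t: 12.0
tool_pos: [0.6408, 0.0069, 0.036]
orientation: [-0.398, -3.116, 0.0]
force: [0.0, -0.7, -0.2]
opening: 0.0889
gripper_force: 0.0
```

```bash
python3 - <<'E'
from h import *
im=robot.read_camera("wrist"); s=robot.read_camera("scene"); ms=robot.camera_model("scene"); mw=robot.camera_model("wrist")
st,M=tool(); o=st["opening"]/2; print(st["t"],st["opening"],st["tool_pos"],st["force"])
for sgn in(-1,1):
  for dz in (0,.01,.025):
    p=st["tool_pos"]+M@np.array([0,sgn*o,dz]); print(sgn,dz,"scene",(proj(ms,p)-[187,126]).round(1)*4,"wrist",(proj(mw,p)-[100,130]).round(1)*2)
a=cv2.resize(im[130:330,100:400],(600,400),interpolation=cv2.INTER_CUBIC)[:,:400]
b=cv2.resize(s[126:251,187:287],(400,500),interpolation=cv2.INTER_CUBIC)
o=np.zeros((500,800,3),np.uint8); o[:400,:400]=a;o[:500,400:]=b; cv2.imwrite("pics/v5.png",o)
E
```

```text
12.1 0.09217239357853164 [0.64085987 0.00686466 0.03602687] [0.10735172 0.50257818 0.84529184]
-1 0 scene [[221.6 340.8]] wrist [[152.8 209. ]]
-1 0.01 scene [[222.4 351.2]] wrist [[161.  195.4]]
-1 0.025 scene [[222.8 366.4]] wrist [[171.6 177.4]]
1 0 scene [[336.4 289.2]] wrist [[468.8 209. ]]
1 0.01 scene [[336.4 299.6]] wrist [[460.6 195.4]]
1 0.025 scene [[336.  315.2]] wrist [[449.6 177.4]]
```

View pics/v5.png

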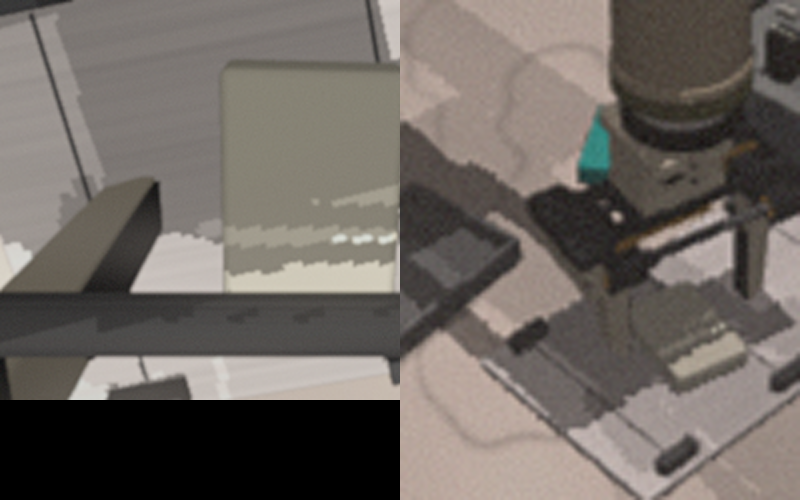

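The tile sits untouched between the open fingers. The left fingertip's corner is at (158,180) in the wrist crop, and the finger bottoms are at (215,345) and (345,298) in the scene crop. From those pixels the tips are only about 8 mm ahead of the TCP, not 25 mm, so they closed above the tile. I'll go lower in small steps and watch the force.

Call:
arm_command(increments="0 0 0 3 0;0 0 0 6 0;0 0 0 9 0;0 0 0 10 0;0 0 0 10 0")

```text
t: 12.6
tool_pos: [0.6405, 0.0068, 0.0256]
orientation: [-0.398, -3.116, 0.0]
force: [-0.0, 0.4, -0.7]
opening: 0.0929
gripper_force: 0.0
```

Call:
arm_command(increments="0 0 0 1 0;0 0 0 2 0;0 0 0 3 0;0 0 0 4 0;0 0 0 4 0")

```text
t: 13.1
tool_pos: [0.6408, 0.0069, 0.0219]
orientation: [-0.398, -3.116, 0.0]
force: [0.1, 1.1, 0.5]
opening: 0.0932
gripper_force: 0.0
```

Call:
arm_command(increments="0 0 0 1 0;0 0 0 2 0;0 0 0 2 0")

```text
t: 13.4
tool_pos: [0.6408, 0.0069, 0.0199]
orientation: [-0.397, -3.116, 0.0]
force: [0.3, -0.0, -0.0]
opening: 0.0933
gripper_force: 0.0
```

Call:
arm_command(increments="0.5 0 0 0 0;1 0 0 0 0;1 0 0 0 0;1 0 0 0 0;1 0 0 0 0")

```text
t: 13.9
tool_pos: [0.6409, 0.0068, 0.0201]
orientation: [0.398, 3.116, -0.0]
force: [0.4, 0.4, -0.7]
opening: 0.0574
gripper_force: 0.0
```

Call:
arm_command(increments="1 0 0 0 0;1 0 0 0 0;1 0 0 0 0")

```text
t: 14.2
tool_pos: [0.6409, 0.0069, 0.0201]
orientation: [0.398, 3.116, -0.0]
force: [-0.6, -0.5, 0.3]
opening: 0.0557
gripper_force: 24.9
```

Call:
arm_command(increments="1 0 0 -20 0;1 0 0 -50 0;1 0 0 -90 0;1 0 0 -110 0;1 0 0 -110 0", grip_force=30)

```text
t: 14.7
tool_pos: [0.6434, 0.0067, 0.1344]
orientation: [0.397, 3.109, 0.001]
force: [0.2, -1.5, -1.3]
opening: 0.0558
gripper_force: 29.9
```

```bash
python3 - <<'E'
from h import *
goto(444,-84.4,130,96.2)
E
```

```text
shift [ 170.2 -138.2    3. ] turn -0.362 q6 -1.39 toolyaw 75.5 tcp [643.4   6.7 134.4]
```

Call:
arm_command(increments="1 30 -25 0 0;1 70 -57 0 -0.1;1 110 -90 0 -0.2;1 145 -118 0 -0.3;1 168 -138 0 -0.362")

```text
t: 15.2
tool_pos: [0.4395, -0.0848, 0.127]
orientation: [0.175, -3.132, -0.002]
force: [0.2, 0.3, -1.8]
opening: 0.0558
gripper_force: 29.9
```

Call:
arm_command(increments="1 0 0 0 0;1 0 0 0 0;1 0 0 0 0")

```text
t: 15.5
tool_pos: [0.4438, -0.0842, 0.1293]
orientation: [0.169, -3.136, -0.001]
force: [0.2, -0.1, -1.7]
opening: 0.0555
gripper_force: 29.9
```

```bash
python3 - <<'E'
from h import *
goto(444,-84.4,25,96.2)
m=robot.camera_model("wrist"); im=robot.read_camera("wrist"); cv2.imwrite("pics/w6.png",im); np.save("w6.npy",m)
cv2.imwrite("pics/w6b.png",cv2.resize(im,(600,450),interpolation=cv2.INTER_CUBIC))
E
```

```text
shift [ -0.2  -0.3 104.3] turn -0.001 q6 -1.98 toolyaw 96.2 tcp [443.8 -84.2 129.3]
```

View pics/w6b.png

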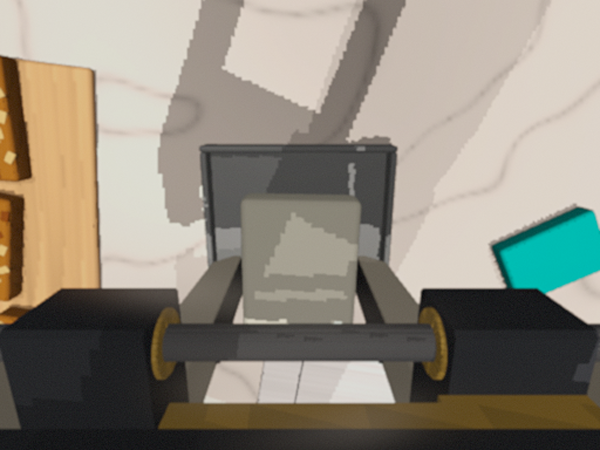

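```bash
python3 - <<'E'
from h import *
m=np.load("w6.npy",allow_pickle=True).item(); k=512/600
c=cast(m,np.array([(201,147),(397,146)])*k,.022)*1000; print(c.round(1))
a=np.radians(6.2); n=np.array([np.cos(a),np.sin(a)]); print("case centre",c.mean(0)+55*n)
t=cast(m,np.array([(242,197),(358,197)])*k,.1293-.020+.026)*1000; print(t.round(1),"tile centre",t.mean(0)+40*n)
E
```

```text
[[ 396.7 -163.2]
 [ 380.2  -17.4]]
case centre [443.13737229 -84.35449085]
[[ 406.  -114.3]
 [ 400.3  -62.3]] tile centre [442.91850796 -84.01848545]
```

Call:
arm_command(increments="1 0 0 40 0;1 0 0 75 0;1 0 0 92 0;1 0 0 98 0;1 0 0 100 0")

```text
t: 16.05
tool_pos: [0.4436, -0.0841, 0.0294]
orientation: [0.171, -3.136, -0.001]
force: [0.2, 0.2, -2.4]
opening: 0.0556
gripper_force: 29.9
```

Call:
arm_command(increments="1 0 0 3 0;1 0 0 6 0;1 0 0 9 0;1 0 0 11 0;1 0 0 11 0")

```text
t: 16.55
tool_pos: [0.4435, -0.0846, 0.019]
orientation: [0.17, -3.137, -0.0]
force: [-0.7, 0.3, -2.6]
opening: 0.0557
gripper_force: 29.9
```

Call:
arm_command(increments="1 0 0 0.5 0;1 0 0 1 0;1 0 0 1 0")

```text
t: 16.85
tool_pos: [0.4436, -0.0846, 0.0181]
orientation: [-0.17, 3.137, -0.0]
force: [0.3, -0.6, -2.0]
opening: 0.0554
gripper_force: 29.9
```

Call:
arm_command(increments="1 0 0 0.5 0;1 0 0 1 0;0.2 0 0 1 0;0.2 0 0 1 0;0.2 0 0 1 0")

```text
t: 17.35
tool_pos: [0.4438, -0.0846, 0.0172]
orientation: [-0.17, 3.137, -0.0]
force: [0.2, -0.3, 0.3]
opening: 0.0728
gripper_force: 0.0
```

Call:
arm_command(increments="0.2 0 0 0 0;0.2 0 0 -20 0;0.2 0 0 -60 0;0.2 0 0 -110 0;0 0 0 -150 0")

```text
t: 17.85
tool_pos: [0.4437, -0.0846, 0.1696]
orientation: [-0.17, 3.136, -0.001]
force: [1.2, 0.3, 0.8]
opening: 0.0789
gripper_force: 0.0
```

Call:
arm_command(increments="0 0 -45 -20 0.1;0 0 -90 -50 0.108;0 0 -135 -90 0.108;0 -10 -180 -120 0.108;0 -40 -215 -130 0.108")

```text
t: 18.35
tool_pos: [0.4986, -0.2868, 0.2965]
orientation: [0.002, 3.138, -0.005]
force: [1.7, 0.6, 0.4]
opening: 0.0932
gripper_force: 0.0
```

Call:
arm_command(increments="0 0 0 0 0;0 0 0 0 0;0 0 0 0 0")

```text
t: 18.65
tool_pos: [0.4979, -0.283, 0.2918]
orientation: [0.001, -3.14, -0.002]
force: [-0.2, -0.9, -0.9]
opening: 0.093
gripper_force: 0.0
```

```bash
python3 - <<'E'
from h import *
goto(510,-316,300,90)
m=robot.camera_model("wrist"); im=robot.read_camera("wrist"); cv2.imwrite("pics/w7.png",im); np.save("w7.npy",m)
cv2.imwrite("pics/w7b.png",cv2.resize(im,(800,600),interpolation=cv2.INTER_CUBIC))
E
```

```text
shift [-12.1 -33.   -8.2] turn 0.001 q6 -2.18 toolyaw 90.0 tcp [ 497.9 -283.   291.8]
```

View pics/w7b.png

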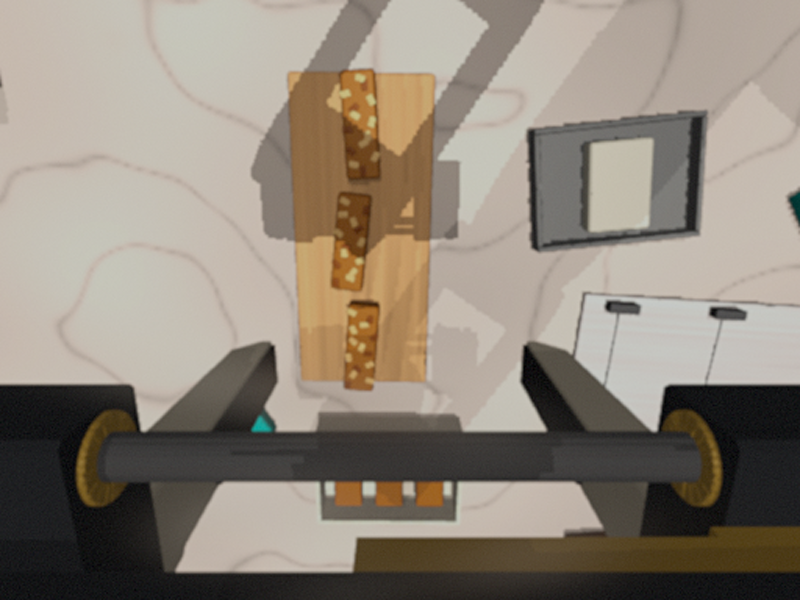

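The tile is flat in the case at (618,185). The bars' top corners are: A (341,71), (374,70), (380,180), (347,182); B (339,193), (371,195), (361,290), (332,288); C (349,306), (379,307), (374,389), (344,387). The carton is at (390,490).

```bash
cat >> h.py <<'E'
def quad(m,ps,z,k):
    w=cast(m,np.array(ps)*k,z/1000)*1000; u=(w[3]+w[2]-w[0]-w[1])/2; v=(w[1]+w[2]-w[0]-w[3])/2
    return w.mean(0).round(1),"long",np.hypot(*u).round(1),"yaw",np.degrees(np.arctan2(u[1],u[0])).round(1),"short",np.hypot(*v).round(1),"yaw",np.degrees(np.arctan2(v[1],v[0])).round(1)
E
python3 - <<'E'
from h import *
m=np.load("w7.npy",allow_pickle=True).item(); k=.64
for n,p in dict(A=[(341,71),(374,70),(380,180),(347,182)],B=[(339,193),(371,195),(361,290),(332,288)],C=[(349,306),(379,307),(374,389),(344,387)]).items(): print(n,quad(m,p,26,k))
im=cv2.imread("pics/w7.png"); h=cv2.cvtColor(im,cv2.COLOR_BGR2HSV); print(h[88,235],h[140,225],h[100,200],h[220,230],h[210,205],h[75,260])
E
```

```text
A (array([ 395.3, -315.6]), 'long', np.float64(89.8), 'yaw', np.float64(2.1), 'short', np.float64(28.4), 'yaw', np.float64(92.6))
B (array([ 495.2, -326.7]), 'long', np.float64(88.1), 'yaw', np.float64(-6.5), 'short', np.float64(27.9), 'yaw', np.float64(86.2))
C (array([ 598.6, -318.9]), 'long', np.float64(85.2), 'yaw', np.float64(-4.4), 'short', np.float64(29.2), 'yaw', np.float64(86.9))
[ 18 122 150] [ 18 136 144] [ 16 135 142] [ 19 133 180] [ 16 125 176] [ 17 119 199]
```

Call:
arm_command(increments="0 -40 -16 40 0.073;0 -80 -36 80 0.073;0 -101 -36 120 0.073;0 -101 -36 160 0.073;0 -101 -36 190 0.073", grip_force=25)

```text
t: 19.2
tool_pos: [0.5984, -0.3175, 0.0984]
orientation: [-0.111, -3.136, -0.004]
force: [0.3, -1.2, -0.3]
opening: 0.0932
gripper_force: 0.0
```

Call:
arm_command(increments="0 0 0 30 0;0 0 0 50 0;0 0 0 60 0;0 0 0 66 0;0 0 0 70 0")

```text
t: 19.7
tool_pos: [0.6, -0.3198, 0.0336]
orientation: [0.113, 3.138, -0.001]
force: [-0.1, -0.1, 0.2]
opening: 0.093
gripper_force: 0.0
```

```bash
python3 - <<'E'
from h import *
goto(599,-319,20,85.7)
m=robot.camera_model("wrist"); im=robot.read_camera("wrist"); cv2.imwrite("pics/w8.png",im); np.save("w8.npy",m)
cv2.imwrite("pics/w8b.png",cv2.resize(im[100:300,156:356],(600,600),interpolation=cv2.INTER_CUBIC))
E
```

```text
shift [ 1.   0.8 13.6] turn 0.003 q6 -2.06 toolyaw 85.9 tcp [ 600.  -319.8   33.6]
```

View pics/w8b.png

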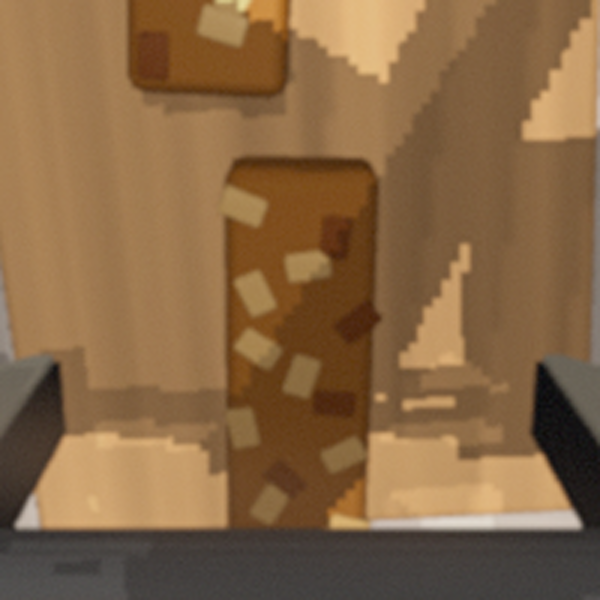

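```bash
python3 - <<'E'
from h import *
m=np.load("w8.npy",allow_pickle=True).item()
w=cast(m,[(156+302/3,100+161/3)],.026)[0]*1000; s,M=tool(); a=np.radians(-4.2)
print(w, "centre",w+45*np.array([np.cos(a),np.sin(a)]))
E
```

```text
[ 553.8425765  -315.84451671] centre [ 598.72172798 -319.14023559]
```

Call:
arm_command(increments="0 0 0 4 0;0 0 0 8 0;0 0 0 11 0;0 0 0 13 0;0 0 0 13 0")

```text
t: 20.25
tool_pos: [0.5992, -0.3199, 0.0191]
orientation: [-0.114, -3.139, -0.001]
force: [-0.5, -1.2, 0.5]
opening: 0.0934
gripper_force: 0.0
```

Call:
arm_command(increments="1 0 0 0 0;1 0 0 0 0;1 0 0 0 0;1 0 0 0 0;1 0 0 0 0")

```text
t: 20.75
tool_pos: [0.5995, -0.3201, 0.0197]
orientation: [0.114, 3.139, -0.0]
force: [-0.1, 0.2, -0.4]
opening: 0.0577
gripper_force: 0.0
```

Call:
arm_command(increments="1 0 0 0 0;1 0 0 0 0;1 0 0 0 0;1 0 0 0 0;1 0 0 0 0")

```text
t: 21.25
tool_pos: [0.5995, -0.32, 0.0196]
orientation: [0.114, 3.14, 0.0]
force: [0.4, 0.1, 0.1]
opening: 0.0297
gripper_force: 25.0
```

Call:
arm_command(increments="1 0 0 -20 0;1 0 0 -50 0;1 0 0 -80 0;1 0 0 -95 0;1 0 0 -100 0", grip_force=30)

```text
t: 21.75
tool_pos: [0.6007, -0.3208, 0.1221]
orientation: [0.114, 3.136, -0.003]
force: [0.3, -1.0, -0.3]
opening: 0.0296
gripper_force: 30.0
```

Call:
arm_command(increments="1 -3 35 0 0;1 -7 80 0 0;1 -10 125 0 0;1 -14 170 0 0;1 -17 210 0 0")

```text
t: 22.25
tool_pos: [0.6307, -0.1094, 0.1175]
orientation: [-0.114, -3.137, -0.001]
force: [-0.0, -0.1, -0.8]
opening: 0.0296
gripper_force: 30.0
```

Call:
arm_command(increments="1 -2 30 0 -0.01;1 -2 43 0 -0.012;1 -2 43 0 -0.012;1 -2 43 0 -0.012")

```text
t: 22.65
tool_pos: [0.6363, -0.0701, 0.1188]
orientation: [-0.096, -3.139, 0.001]
force: [0.3, -0.4, -0.9]
opening: 0.0295
gripper_force: 30.0
```

```bash
python3 - <<'E'
from h import *
goto(636.8,-68.5,20,86.6)
m=robot.camera_model("wrist"); im=robot.read_camera("wrist"); cv2.imwrite("pics/w9.png",im); np.save("w9.npy",m)
cv2.imwrite("pics/w9b.png",cv2.resize(im[80:330,120:453],(799,600),interpolation=cv2.INTER_CUBIC))
E
```

```text
shift [-0.5  1.7 98.8] turn -0.002 q6 -1.7 toolyaw 86.5 tcp [636.3 -70.1 118.8]
```

View pics/w9b.png

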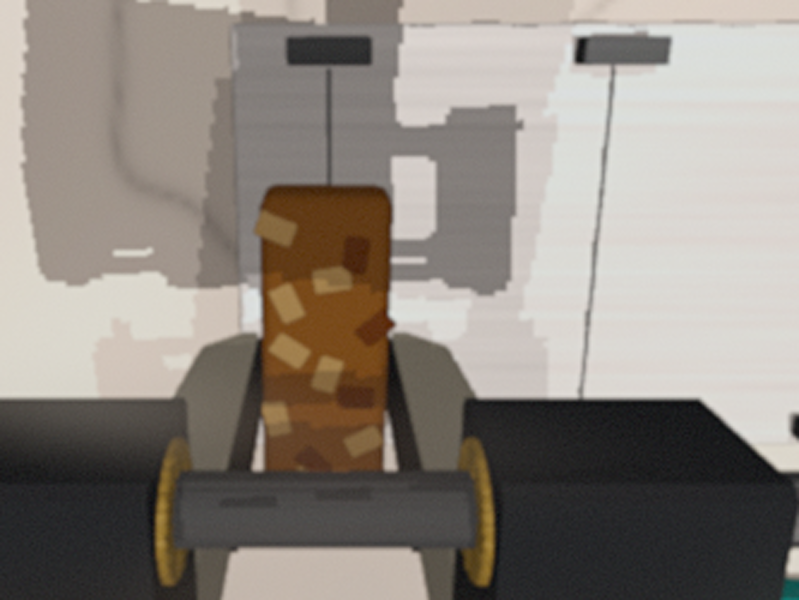

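```bash
python3 - <<'E'
from h import *
m=np.load("w9.npy",allow_pickle=True).item()
N=lambda ps:np.array(ps)/2.4+[120,80]
L0=cast(m,N([(329,68),(329.5,185)]),.008)*1000; L1=cast(m,N([(613,66),(582,398)]),.008)*1000
for L in(L0,L1): d=L[1]-L[0]; print("line",L.round(1).tolist(),"yaw",np.degrees(np.arctan2(d[1],d[0])).round(2))
S0=cast(m,N([(329.5,65.5),(329.5,51),(329.5,37)]),.020)*1000; S1=cast(m,N([(629,65),(625,50),(625,36)]),.020)*1000
print("stop0",S0.round(1).tolist(),"stop1",S1.round(1).tolist())
a=np.radians(-3.4); n=np.array([np.cos(a),np.sin(a)])
print("bay0 by stop centre",S0[1]+75*n,"bay1",S1[1]+75*n)
s,M=tool(); zt=s["tool_pos"][2]-.0196+.026
B=cast(m,N([(326,187)]),zt)[0]*1000; print("bar near",B,"centre",B+45*n,"tcp",s["tool_pos"][:2]*1000)
E
```

```text
line [[566.8, -64.3], [609.8, -66.6]] yaw -3.13
line [[572.4, 39.1], [704.8, 32.2]] yaw -2.98
stop0 [[565.8, -64.1], [560.9, -63.8], [556.3, -63.6]] stop1 [[572.0, 40.0], [566.8, 38.4], [562.2, 38.1]]
bay0 by stop centre [635.78882148 -68.28720148] bay1 [641.69373519  33.92691322]
bar near [590.09032823 -67.02978327] centre [635.01112049 -69.69857009] tcp [636.42728477 -70.60618021]
```

Call:
arm_command(increments="1 -0.7 1.7 30 -0.005;1 -0.7 1.7 60 -0.005;1 -0.7 1.7 80 -0.005;1 -0.7 1.7 88 -0.005;1 -0.7 1.7 90 -0.005")

```text
t: 23.2
tool_pos: [0.6366, -0.0687, 0.0284]
orientation: [-0.09, -3.138, -0.0]
force: [-0.2, -0.2, -0.3]
opening: 0.0299
gripper_force: 30.0
```

Call:
arm_command(increments="1 0 0 0 0;1 0 0 0 0;1 0 0 0 0")

```text
t: 23.5
tool_pos: [0.6388, -0.0678, 0.0312]
orientation: [0.088, 3.138, -0.001]
force: [0.4, -0.5, -0.0]
opening: 0.029
gripper_force: 30.0
```

```bash
python3 - <<'E'
from h import *
goto(637.2,-68.9,20,86.8)
m=robot.camera_model("wrist"); im=robot.read_camera("wrist"); cv2.imwrite("pics/w10.png",im); np.save("w10.npy",m)
cv2.imwrite("pics/w10b.png",cv2.resize(im[60:260,156:356],(600,600),interpolation=cv2.INTER_CUBIC))
E
```

```text
shift [ 1.5 -1.2 11.2] turn -0.0 q6 -1.7 toolyaw 86.8 tcp [638.8 -67.8  31.2]
```

View pics/w10b.png

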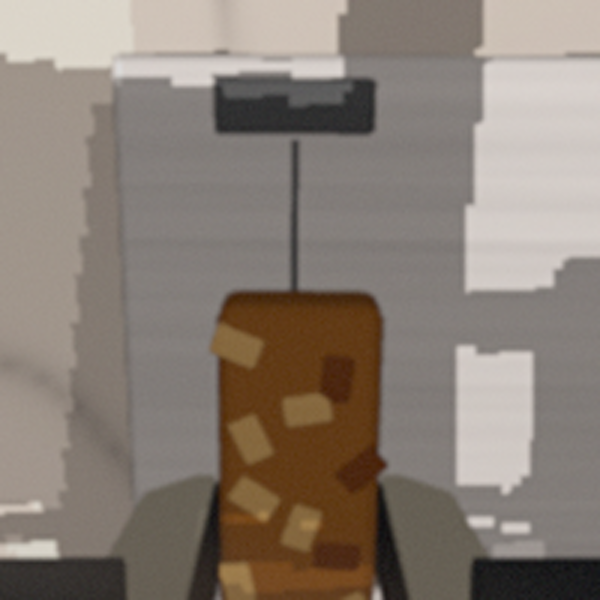

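```bash
cat >> h.py <<'E'
def place(m,N,stop,line,bar,dz=.0064,yaw=-3.2):
    "image points (crop coords): stop centre (z20), line 2 pts (z8), bar near edge centre; -> needed shift"
    a=np.radians(yaw); n=np.array([np.cos(a),np.sin(a)]); t=np.array([-n[1],n[0]])
    S=cast(m,N([stop]),.02)[0]*1000; L=cast(m,N(line),.008)*1000; s,M=tool()
    B=cast(m,N([bar]),s["tool_pos"][2]+dz)[0]*1000+45*n
    T=S+75*n; T=T+t*((L.mean(0)-T)@t); d=L[1]-L[0]
    e=np.r_[T-B,0]; print("bay",T.round(1),"lineyaw",np.degrees(np.arctan2(d[1],d[0])).round(1),"bar",B.round(1),"need tool shift",(M.T@e).round(1),"tcp",(s["tool_pos"]*1000).round(1))
E
python3 - <<'E'
from h import *
m=np.load("w10.npy",allow_pickle=True).item(); N=lambda ps:np.array(ps)/3+[156,60]
place(m,N,(295.5,105),[(295,140),(294.5,290)],(301,296))
E
```

```text
bay [635.5 -68.3] lineyaw -3.4 bar [637.9 -67.2] need tool shift [ 2.3 -1.2 -0. ] tcp [638.6 -67.6  31. ]
```

Call:
arm_command(increments="1 2.3 -1.2 2 0;1 2.3 -1.2 5 0;1 2.3 -1.2 8 0;1 2.3 -1.2 10 0;1 2.3 -1.2 10 0")

```text
t: 24.05
tool_pos: [0.6352, -0.0684, 0.0196]
orientation: [-0.088, -3.14, -0.0]
force: [-1.3, 0.7, 0.8]
opening: 0.0295
gripper_force: 30.0
```

Call:
arm_command(increments="1 0 0 0.5 0;1 0 0 1 0;1 0 0 1 0")

```text
t: 24.35
tool_pos: [0.6353, -0.0685, 0.0195]
orientation: [-0.087, -3.14, 0.0]
force: [-5.3, 1.2, 9.1]
opening: 0.0296
gripper_force: 30.0
```

Call:
arm_command(increments="1 -1 0 -0.8 0;1 -1 0 -0.8 0;1 -1 0 -0.8 0")

```text
t: 24.65
tool_pos: [0.6366, -0.0686, 0.0196]
orientation: [0.088, 3.14, -0.0]
force: [0.1, 0.5, 2.1]
opening: 0.0297
gripper_force: 30.0
```

Call:
arm_command(increments="0.4 0 0 0 0;0.4 0 0 0 0;0.4 0 0 0 0;0.4 0 0 -10 0;0.4 0 0 -30 0")

```text
t: 25.15
tool_pos: [0.6346, -0.0682, 0.0481]
orientation: [-0.087, -3.137, -0.001]
force: [-0.3, 0.1, 0.7]
opening: 0.0556
gripper_force: 0.0
```

Call:
arm_command(increments="0.4 0 0 -40 0;0 0 0 -80 0;0 30 0 -120 0;0 60 0 -150 0;0 90 0 -160 0")

```text
t: 25.65
tool_pos: [0.5475, -0.0639, 0.2148]
orientation: [0.087, 3.133, -0.002]
force: [0.6, 0.3, -0.1]
opening: 0.0832
gripper_force: 0.0
```

Call:
arm_command(increments="0 0 0 0 0;0 0 0 0 0;0 0 0 0 0")

```text
t: 25.95
tool_pos: [0.5467, -0.0635, 0.209]
orientation: [-0.088, -3.14, -0.0]
force: [0.1, 0.2, 0.4]
opening: 0.093
gripper_force: 0.0
```

```bash
python3 - <<'E'
from h import *
goto(495.2,-326.7,110,84)
m=robot.camera_model("wrist"); im=robot.read_camera("wrist"); cv2.imwrite("pics/w11.png",im); np.save("w11.npy",m)
g=cv2.cvtColor(im,cv2.COLOR_BGR2HSV)
b=((g[...,1]>120)&(g[...,0]<25)).astype(np.uint8); b=cv2.morphologyEx(b,cv2.MORPH_CLOSE,np.ones((3,3)))
print(robot.read_state()["tool_pos"])
for r in rects(m,b,.026,500): print(r)
cv2.imwrite("pics/w11b.png",cv2.resize(im,(800,600),interpolation=cv2.INTER_CUBIC))
E
```

```text
shift [  36.7 -265.6   99. ] turn 0.049 q6 -1.72 toolyaw 86.8 tcp [546.7 -63.5 209. ]
[ 0.54666842 -0.0635002   0.20861492]
(array([814.3, -43. ]), array([150.5,  34.3]), 86.8, array([279., 353.]))
(array([822.9, 173.7]), array([218.3,  55.3]), 89.6, array([436., 353.]))
(array([ 699.3, -321.5]), array([102.6,  44.5]), -20.7, array([ 65., 292.]))
(array([727.2, 174.7]), array([102.3,  44.7]), 13.5, array([445., 293.]))
(array([633.5, -68.7]), array([90.5, 27.2]), -3.7, array([255., 236.]))
(array([ 497.2, -292.2]), array([279.8, 120.9]), -5.6, array([ 56., 126.]))
```

```bash
cat >> h.py <<'E'
def prof(m,im,c,yaw,along,half,rng,z,ch,step=1):
    "mean of channel ch along stage x ('x') or y through c (mm), averaged over +-half across"
    a=np.radians(yaw); n=np.array([np.cos(a),np.sin(a)]); t=np.array([-n[1],n[0]])
    if along=='y': n,t=t,n
    r=np.arange(rng[0],rng[1],step); w=np.arange(-half,half+1,1)
    P=np.array([[*(np.array(c)+n*i+t*j),z] for i in r for j in w])/1000; u=proj(m,P).astype(np.float32)
    v=cv2.remap(im,u[:,0].reshape(len(r),-1),u[:,1].reshape(len(r),-1),cv2.INTER_LINEAR)
    v=cv2.cvtColor(v,cv2.COLOR_BGR2HSV) if v.ndim==3 else v
    return r,v[...,ch].mean(1).round(0).astype(int)
E
python3 - <<'E'
from h import *
m=np.load("w11.npy",allow_pickle=True).item(); im=cv2.imread("pics/w11.png"); c=(635.6,-68.2)
for lab,al,half,rng,z in [("x z26",'x',8,(-60,60),26),("stop z20",'x',8,(-90,-60),20),("far stop z20",'x',8,(60,90),20),("y z26",'y',25,(-22,23),26),("stop y z20",'y',0,(-22,23),20)]:
    cc=np.array(c)-([75*np.cos(.056),-75*np.sin(.056)] if 'stop y' in lab else [0,0])
    for ch in (1,2):
        r,p=prof(m,im,cc,-3.2,al,half,rng,z,ch); print(lab,"SV"[ch-1],r[0],p.tolist())
E
```

```text
x z26 S -60 [5, 4, 4, 4, 4, 5, 7, 7, 6, 7, 12, 25, 58, 133, 229, 216, 212, 208, 203, 196, 193, 189, 186, 184, 184, 184, 187, 190, 192, 195, 196, 192, 182, 167, 159, 154, 153, 153, 160, 169, 178, 179, 179, 179, 179, 184, 187, 188, 189, 185, 179, 174, 170, 165, 158, 152, 149, 150, 152, 153, 154, 153, 154, 157, 162, 162, 161, 160, 159, 158, 157, 154, 152, 148, 144, 141, 138, 136, 135, 134, 133, 132, 132, 130, 129, 128, 128, 128, 128, 128, 127, 127, 127, 127, 129, 131, 132, 133, 134, 136, 136, 140, 137, 118, 77, 42, 22, 18, 17, 18, 19, 21, 25, 29, 31, 31, 33, 32, 29, 25]
x z26 V -60 [192, 192, 192, 192, 191, 190, 190, 190, 183, 166, 139, 114, 88, 69, 64, 81, 106, 127, 142, 155, 163, 167, 168, 168, 167, 164, 161, 158, 157, 154, 149, 144, 142, 154, 163, 170, 172, 171, 169, 168, 168, 168, 165, 161, 156, 150, 146, 144, 144, 145, 148, 152, 156, 158, 161, 164, 165, 164, 164, 163, 162, 158, 151, 144, 139, 137, 139, 141, 144, 147, 148, 149, 149, 150, 153, 156, 157, 155, 152, 147, 143, 140, 139, 143, 148, 154, 158, 159, 159, 159, 159, 158, 157, 155, 153, 151, 149, 147, 146, 146, 146, 145, 144, 14
[... 773 characters left out ...]
 165, 166, 166, 167, 169, 173, 170, 115, 51, 23, 15, 15, 15, 15, 15, 14, 14]
y z26 V -22 [189, 189, 189, 190, 188, 178, 157, 141, 138, 152, 161, 165, 166, 164, 161, 158, 155, 151, 149, 151, 154, 157, 158, 158, 156, 153, 151, 150, 150, 150, 149, 149, 149, 147, 141, 137, 152, 171, 184, 187, 188, 188, 188, 188, 188]
stop y z20 S -22 [16, 16, 16, 15, 16, 18, 17, 21, 14, 7, 4, 3, 0, 0, 3, 0, 3, 3, 0, 3, 0, 3, 3, 7, 3, 7, 3, 3, 3, 7, 7, 7, 3, 3, 7, 9, 11, 18, 17, 15, 13, 15, 16, 16, 15]
stop y z20 V -22 [190, 190, 190, 190, 191, 186, 169, 135, 93, 75, 72, 73, 73, 74, 74, 74, 74, 73, 74, 73, 73, 74, 74, 75, 76, 74, 73, 73, 73, 74, 75, 74, 74, 74, 73, 83, 115, 166, 185, 190, 190, 190, 190, 190, 189]
```

Call:
arm_command(increments="0 7 -45 0 0;0 14 -90 0 0;0 20 -135 0 0;0 27 -180 0 0;0 31 -220 0 0")

```text
t: 26.5
tool_pos: [0.5026, -0.2835, 0.2082]
orientation: [-0.088, -3.139, -0.001]
force: [0.2, -0.6, 0.0]
opening: 0.093
gripper_force: 0.0
```

Call:
arm_command(increments="0 6 -30 25 0.049;0 6 -46 50 0.049;0 6 -46 60 0.049;0 6 -46 60 0.049;0 6 -46 60 0.049")

```text
t: 27.0
tool_pos: [0.4952, -0.3262, 0.1496]
orientation: [-0.163, -3.137, -0.001]
force: [-0.1, -0.1, 1.3]
opening: 0.0932
gripper_force: 0.0
```

```bash
python3 - <<'E'
from h import *
goto(495.2,-326.7,20,84)
m=robot.camera_model("wrist"); im=robot.read_camera("wrist"); cv2.imwrite("pics/w12.png",im); np.save("w12.npy",m)
c=(495.2,-326.7)
for lab,al,half,rng in [("x",'x',6,(-65,65)),("y mid",'y',3,(-25,26))]:
    r,p=prof(m,im,c,-5,al,half,rng,26,1); print(lab,r[0],p.tolist())
    r,p=prof(m,im,c,-5,al,half,rng,26,2); print(lab,r[0],p.tolist())
g=cv2.cvtColor(im,cv2.COLOR_BGR2HSV); print(proj(m,[[.4952,-.3267,.026],[.45,-.323,.026],[.54,-.33,.026]]))
E
```

```text
shift [-1.000e-01 -6.000e-01  1.296e+02] turn 0.001 q6 -2.14 toolyaw 84.1 tcp [ 495.2 -326.2  149.6]
x -65 [190, 193, 192, 191, 194, 197, 199, 181, 153, 137, 134, 133, 133, 132, 131, 130, 131, 130, 133, 147, 183, 210, 205, 197, 194, 190, 184, 179, 179, 179, 186, 187, 192, 197, 196, 195, 192, 188, 187, 187, 182, 174, 167, 164, 163, 163, 164, 165, 165, 173, 186, 199, 199, 205, 204, 201, 198, 201, 201, 201, 201, 200, 197, 196, 192, 194, 194, 200, 203, 201, 197, 187, 184, 184, 182, 181, 179, 176, 175, 175, 178, 178, 178, 182, 185, 188, 190, 184, 171, 160, 155, 153, 150, 148, 143, 140, 136, 134, 135, 142, 155, 173, 189, 195, 194, 194, 196, 197, 181, 147, 127, 122, 122, 123, 123, 124, 124, 124, 123, 123, 123, 123, 123, 124, 123, 123, 123, 123, 123, 123]
x -65 [117, 112, 109, 110, 110, 108, 99, 91, 99, 110, 115, 119, 130, 140, 143, 143, 143, 144, 138, 113, 88, 91, 105, 112, 114, 115, 119, 122, 123, 122, 120, 118, 115, 114, 113, 113, 115, 117, 118, 118, 119, 123, 127, 130, 132, 131, 130, 129, 126, 119, 110, 104, 103, 102, 104, 107, 111, 112, 112, 111, 112, 112, 113, 114, 114, 113, 108, 106, 
[... 229 characters left out ...]
 188, 187, 187, 187, 187, 187, 187, 188, 187, 187, 187, 187, 187, 187, 187, 187]
y mid -25 [130, 131, 128, 130, 129, 131, 130, 129, 133, 145, 176, 202, 203, 199, 199, 202, 203, 206, 204, 208, 201, 200, 201, 200, 201, 202, 203, 202, 201, 199, 180, 158, 147, 144, 143, 144, 158, 179, 181, 145, 131, 130, 131, 132, 130, 130, 130, 132, 133, 132, 131]
y mid -25 [151, 150, 149, 146, 145, 145, 147, 150, 144, 125, 106, 104, 110, 112, 112, 110, 107, 103, 101, 101, 102, 103, 103, 103, 104, 108, 111, 111, 111, 113, 126, 142, 151, 155, 155, 156, 147, 127, 108, 122, 140, 145, 144, 141, 141, 149, 150, 138, 126, 122, 122]
[[254.63163154 181.83836005]
 [253.55583534 135.00182084]
 [255.97392094 224.60324296]]
```

```bash
cat >> h.py <<'E'
def ymid(m,im,c,yaw,z=26,thr=None):
    "mid of the saturated span across the bar at several stations along it"
    a=np.radians(yaw); n=np.array([np.cos(a),np.sin(a)]); out=[]
    for s in (-32,-20,-8,8,20,32):
        r,p=prof(m,im,np.array(c)+s*n,yaw,'y',3,(-26,26.5),z,1,.5); r,v=prof(m,im,np.array(c)+s*n,yaw,'y',3,(-26,26.5),z,2,.5)
        g=np.gradient(p.astype(float)); i=np.argmax(g[:52]); j=52+np.argmin(g[52:]); out.append((s,r[i],r[j],(r[i]+r[j])/2))
    o=np.array(out); k=np.polyfit(o[:,0],o[:,3],1); print(o[:,1:3].T.tolist(),"yaw",round(yaw+np.degrees(np.arctan(k[0])),1),"mid",k[1].round(1))
E
python3 - <<'E'
from h import *
m=np.load("w12.npy",allow_pickle=True).item(); im=cv2.imread("pics/w12.png")
ymid(m,im,(495.2,-326.7),-6)
m=np.load("w11.npy",allow_pickle=True).item(); im=cv2.imread("pics/w11.png")
ymid(m,im,(635.6,-68.2),-3.2)
E
```

```text
[[-15.5, -15.5, -8.0, -15.5, -15.0, -16.0], [14.0, 13.0, 13.5, 12.5, 13.0, 13.0]] yaw -7.0 mid -0.5
[[-14.5, -14.5, -15.0, -15.0, -15.0, -15.0], [13.5, 13.5, 12.5, 13.0, 13.0, 14.0]] yaw -3.4 mid -0.8
```

Call:
arm_command(increments="0 0.5 -1 40 0.005;0 0.5 -1 80 0.005;0 0.5 -1 105 0.005;0 0.5 -1 115 0.005;0 0.5 -1 120 0.005", grip_force=25)

```text
t: 27.55
tool_pos: [0.4947, -0.3276, 0.0298]
orientation: [0.171, 3.137, -0.0]
force: [0.0, 0.4, -0.6]
opening: 0.0929
gripper_force: 0.0
```

Call:
arm_command(increments="0.2 0 0 3 0;0.4 0 0 6 0;0.6 0 0 9 0;0.8 0 0 10 0;1 0 0 10 0")

```text
t: 28.05
tool_pos: [0.4941, -0.3281, 0.0197]
orientation: [0.172, 3.137, -0.0]
force: [1.0, 0.5, 0.6]
opening: 0.0571
gripper_force: 0.0
```

Call:
arm_command(increments="1 0 0 0 0;1 0 0 0 0;1 0 0 0 0;1 0 0 0 0;1 0 0 0 0")

```text
t: 28.55
tool_pos: [0.4941, -0.328, 0.0195]
orientation: [0.172, 3.137, -0.0]
force: [-0.4, -0.5, 1.3]
opening: 0.0296
gripper_force: 25.0
```

Call:
arm_command(increments="1 0 0 0 0;1 0 0 0 0")

```text
t: 28.75
tool_pos: [0.4941, -0.328, 0.0195]
orientation: [0.172, 3.137, -0.0]
force: [0.1, -0.9, 1.2]
opening: 0.0298
gripper_force: 25.0
```

Call:
arm_command(increments="1 0 0 -20 0;1 0 0 -50 0;1 0 0 -80 0;1 0 0 -95 0;1 0 0 -100 0", grip_force=30)

```text
t: 29.25
tool_pos: [0.4951, -0.3288, 0.1215]
orientation: [0.172, 3.134, -0.003]
force: [0.4, 0.4, -0.9]
opening: 0.0295
gripper_force: 30.0
```

Call:
arm_command(increments="1 -9 30 0 0;1 -21 73 0 0;1 -33 116 0 0;1 -45 160 0 0;1 -57 200 0 0")

```text
t: 29.75
tool_pos: [0.572, -0.1332, 0.1175]
orientation: [-0.172, -3.134, -0.001]
force: [0.8, 0.7, -1.2]
opening: 0.0298
gripper_force: 30.0
```

Call:
arm_command(increments="1 -12 44 0 0;1 -24 86 0 0;1 -36 128 0 -0.02;1 -45 160 0 -0.054;1 -49 177 0 -0.054")

```text
t: 30.25
tool_pos: [0.6403, 0.0379, 0.1174]
orientation: [-0.083, -3.138, -0.001]
force: [-0.8, 0.4, 0.4]
opening: 0.0292
gripper_force: 30.0
```

Call:
arm_command(increments="1 0 0 40 0;1 0 0 70 0;1 0 0 80 0;1 0 0 80 0;1 0 0 80 0")

```text
t: 30.75
tool_pos: [0.6413, 0.0345, 0.0404]
orientation: [0.089, 3.139, -0.0]
force: [0.1, -0.3, 0.3]
opening: 0.0294
gripper_force: 30.0
```

```bash
cat >> h.py <<'E'
def edges(m,im,c,yaw,zb):
    "c: assumed bay centre. prints near stop centre, line y, bar near edge/mid in stage coords about c"
    a=np.radians(yaw); n=np.array([np.cos(a),np.sin(a)])
    g=cv2.cvtColor(im,cv2.COLOR_BGR2GRAY)
    def lv(p,lo,hi): return 0
    r,v=prof(m,g[...,None].repeat(3,2),c,yaw,'x',8,(-92,-58),20,2,.5); print("stopV",r[0],v.tolist())
    r,v=prof(m,im,np.array(c)-75*n,yaw,'y',2,(-22,22.5),20,2,.5); d=np.where(v<(v.max()+v.min())/2)[0]; print("stop y",r[d[0]],r[d[-1]])
    r,v=prof(m,im,np.array(c)-60*n,yaw,'y',4,(-8,8.5),8,2,.5); print("line y V",r[0],v.tolist())
    for s in (-38,-30,-22):
        r,p=prof(m,im,np.array(c)+s*n,yaw,'y',3,(-24,24.5),zb,1,.5); d=np.where(p>90)[0]; print("bar y",s,r[d[0]],r[d[-1]])
    for ch in (1,2):
        r,p=prof(m,im,c,yaw,'x',8,(-60,-30),zb,ch,.5); print("bar x","SV"[ch-1],r[0],p.tolist())
E
python3 - <<'E'
from h import *
goto(641.1,35.2,20,86.8)
m=robot.camera_model("wrist"); im=robot.read_camera("wrist"); cv2.imwrite("pics/w13.png",im); np.save("w13.npy",m)
s,M=tool(); edges(m,im,(641.6,35.5),-3.2,s["tool_pos"][2]*1000-19.5+26)
E
```

```text
shift [ 0.2  0.7 20.4] turn -0.001 q6 -1.54 toolyaw 86.7 tcp [641.3  34.5  40.4]
stopV -92.0 [144, 145, 145, 145, 144, 144, 144, 144, 146, 147, 148, 149, 150, 149, 143, 129, 118, 119, 125, 127, 126, 127, 127, 121, 102, 72, 53, 49, 50, 51, 51, 50, 51, 49, 49, 48, 48, 47, 47, 48, 48, 46, 47, 64, 91, 113, 122, 121, 119, 119, 119, 119, 120, 120, 120, 120, 120, 120, 120, 122, 123, 124, 124, 124, 123, 122, 121, 120]
stop y -14.5 14.5
line y V -8.0 [130, 130, 130, 130, 131, 131, 130, 131, 131, 131, 131, 132, 130, 120, 100, 76, 74, 99, 120, 131, 132, 131, 131, 131, 130, 130, 130, 130, 131, 130, 130, 131, 131]
bar y -38 -15.0 13.0
bar y -30 -15.5 13.0
bar y -22 -15.5 13.0
bar x S -60.0 [17, 18, 17, 17, 18, 18, 17, 17, 18, 18, 18, 17, 18, 17, 18, 18, 18, 17, 17, 18, 18, 17, 17, 17, 17, 17, 27, 64, 140, 202, 206, 202, 203, 205, 203, 202, 199, 203, 199, 200, 201, 198, 195, 191, 187, 185, 185, 185, 186, 186, 185, 189, 187, 190, 193, 196, 199, 200, 200, 198]
bar x V -60.0 [123, 122, 123, 125, 126, 126, 127, 127, 128, 129, 128, 126, 125, 122, 121, 121, 122, 124, 124, 125, 124, 124, 124, 125, 125, 125, 116, 95, 77, 71, 72, 76, 82, 89, 93, 95, 97, 97, 98, 98, 98, 99, 100, 102, 104, 106, 106, 106, 106, 105, 105, 104, 103, 102, 100, 98, 97, 97, 97, 97]
```

Call:
arm_command(increments="1 0 0.9 5 0;1 0 0.9 10 0;1 0 0.9 14 0;1 0 0.9 17 0;1 0 0.9 19 0")

```text
t: 31.3
tool_pos: [0.6405, 0.036, 0.0199]
orientation: [-0.088, -3.14, 0.0]
force: [-1.1, -0.5, -0.9]
opening: 0.0296
gripper_force: 30.0
```

Call:
arm_command(increments="1 0 0 0.5 0;1 0 0 1 0;1 0 0 1 0;1 0 0 1 0")

```text
t: 31.7
tool_pos: [0.6409, 0.036, 0.0195]
orientation: [0.088, 3.14, -0.0]
force: [-0.4, -0.0, 0.1]
opening: 0.0295
gripper_force: 30.0
```

Release, lift, and check B while going back toward A.

Call:
arm_command(increments="0.4 0 0 0 0;0.4 0 0 0 0;0.4 0 0 0 0;0.4 0 0 -10 0;0.4 0 0 -30 0")

```text
t: 32.2
tool_pos: [0.6391, 0.036, 0.0482]
orientation: [-0.088, -3.137, 0.0]
force: [0.1, -0.4, 0.3]
opening: 0.0553
gripper_force: 0.0
```

Call:
arm_command(increments="0.4 0 0 -40 0;0 0 0 -80 0;0 30 0 -120 0;0 60 0 -150 0;0 90 0 -160 0")

```text
t: 32.7
tool_pos: [0.5521, 0.0411, 0.2149]
orientation: [0.087, 3.133, 0.0]
force: [0.6, -0.1, 0.4]
opening: 0.0828
gripper_force: 0.0
```

Call:
arm_command(increments="0 0 0 0 0;0 0 0 0 0;0 0 0 0 0")

```text
t: 33.0
tool_pos: [0.5513, 0.0409, 0.2091]
orientation: [-0.088, -3.14, 0.0]
force: [-0.4, -0.3, -0.7]
opening: 0.0929
gripper_force: 0.0
```

```bash
python3 - <<'E'
from h import *
goto(395.3,-315.6,150,92)
m=robot.camera_model("wrist"); im=robot.read_camera("wrist"); cv2.imwrite("pics/w14.png",im); np.save("w14.npy",m)
for c in((641.6,35.5),(635.6,-68.2)):
    ymid(m,im,c,-3.2)
    r,p=prof(m,im,c,-3.2,'x',8,(-60,60),26,1); d=np.where(p>90)[0]; print(r[d[0]],r[d[-1]])
E
```

```text
shift [ 135.8 -364.7   59.1] turn -0.091 q6 -1.53 toolyaw 86.8 tcp [551.3  40.9 209.1]
[[-14.0, -14.0, -14.0, -14.0, -14.0, -14.5], [14.0, 14.0, 14.0, 14.0, 14.0, 13.5]] yaw -3.5 mid -0.1
-48 43
[[-13.5, -21.5, -20.5, -9.5, -1.5, -9.0], [16.5, 16.5, 16.5, 16.0, 16.0, 16.0]] yaw 2.6 mid 1.8
-47 43
```

Call:
arm_command(increments="0 14 -38 0 0;0 29 -80 0 0;0 44 -122 0 0;0 59 -165 0 0;0 75 -205 0 0")

```text
t: 33.55
tool_pos: [0.4639, -0.1612, 0.2085]
orientation: [-0.088, -3.139, -0.001]
force: [0.8, 0.2, 0.3]
opening: 0.093
gripper_force: 0.0
```

Call:
arm_command(increments="0 15 -42 0 0;0 30 -84 10 0;0 45 -125 30 -0.04;0 61 -160 50 -0.091;0 61 -160 59 -0.091")

```text
t: 34.05
tool_pos: [0.3918, -0.3189, 0.1474]
orientation: [0.05, -3.137, -0.003]
force: [-0.5, 1.1, -0.0]
opening: 0.093
gripper_force: 0.0
```

Call:
arm_command(increments="0 0 0 0 0;0 0 0 0 0;0 0 0 0 0")

```text
t: 34.35
tool_pos: [0.3959, -0.3152, 0.1512]
orientation: [-0.057, 3.14, -0.001]
force: [-0.4, 0.8, 1.1]
opening: 0.0928
gripper_force: 0.0
```

```bash
python3 - <<'E'
from h import *
goto(395.3,-315.6,20,92)
m=robot.camera_model("wrist"); im=robot.read_camera("wrist"); cv2.imwrite("pics/w15.png",im); np.save("w15.npy",m)
c=(395.3,-315.6); ymid(m,im,c,2)
for ch in(1,2):
    r,p=prof(m,im,c,2,'x',6,(-65,65),26,ch); print(r[0],p.tolist())
for s in (-30,0,30):
    r,p=prof(m,im,(c[0]+s,c[1]),2,'y',3,(-25,26),26,2); print(s,p.tolist())
E
```

```text
shift [  0.7  -0.3 131.2] turn 0.002 q6 -2.38 toolyaw 92.1 tcp [ 395.9 -315.2  151.2]
[[-15.5, -15.0, -15.0, -15.0, -14.5, -15.0], [13.0, 6.5, 6.5, 13.5, 9.0, 14.0]] yaw 3.6 mid -2.3
-65 [35, 35, 35, 36, 36, 35, 35, 36, 35, 35, 35, 35, 36, 35, 36, 50, 95, 153, 203, 210, 196, 189, 176, 164, 154, 148, 149, 157, 172, 191, 199, 199, 200, 201, 200, 200, 200, 197, 196, 194, 191, 192, 191, 192, 196, 195, 197, 198, 198, 204, 200, 192, 184, 177, 170, 169, 171, 174, 182, 194, 198, 196, 196, 197, 198, 201, 201, 192, 182, 177, 176, 179, 179, 172, 160, 147, 135, 130, 129, 136, 152, 168, 182, 191, 192, 193, 193, 193, 193, 191, 192, 192, 186, 178, 172, 171, 173, 176, 181, 188, 195, 195, 197, 198, 199, 194, 167, 140, 128, 126, 125, 126, 125, 126, 125, 125, 126, 125, 125, 125, 125, 125, 126, 124, 126, 125, 125, 125, 125, 126]
-65 [143, 143, 143, 143, 143, 143, 143, 143, 143, 143, 143, 143, 143, 144, 143, 133, 112, 89, 84, 97, 107, 112, 119, 127, 134, 138, 136, 127, 114, 104, 102, 102, 101, 100, 100, 103, 106, 109, 110, 110, 112, 112, 111, 110, 108, 105, 102, 100, 99, 99, 101, 106, 114, 121, 125, 126,
[... 433 characters left out ...]
1, 133, 135, 137, 133, 122, 112, 109, 110, 109, 110, 109, 110, 109, 107, 100, 96, 95, 95, 96, 101, 109, 113, 112, 107, 98, 96, 110, 126, 132, 134, 136, 140, 142, 141, 140, 138, 138, 139, 140]
0 [147, 148, 148, 147, 145, 145, 146, 146, 136, 111, 90, 85, 88, 90, 91, 90, 92, 97, 104, 107, 108, 108, 107, 108, 107, 108, 108, 110, 112, 113, 115, 122, 129, 139, 144, 145, 139, 125, 114, 123, 140, 149, 149, 148, 148, 148, 146, 143, 142, 143, 144]
30 [203, 202, 203, 203, 203, 203, 203, 204, 204, 202, 179, 144, 142, 165, 185, 194, 196, 196, 195, 194, 194, 189, 177, 166, 163, 163, 162, 161, 164, 168, 170, 170, 171, 172, 174, 177, 179, 178, 165, 147, 151, 171, 184, 184, 184, 184, 185, 184, 183, 186, 187]
```

Call:
arm_command(increments="0 2.9 -1.5 40 0;0 2.9 -1.5 80 0;0 2.9 -1.5 105 0;0 2.9 -1.5 116 0;0 2.9 -1.5 121 0", grip_force=25)

```text
t: 34.9
tool_pos: [0.3922, -0.3168, 0.0291]
orientation: [0.057, -3.141, -0.001]
force: [-0.7, 0.1, 1.0]
opening: 0.093
gripper_force: 0.0
```

Call:
arm_command(increments="0.2 0 0 3 0;0.4 0 0 6 0;0.6 0 0 9 0;0.8 0 0 10 0;1 0 0 10 0")

```text
t: 35.4
tool_pos: [0.392, -0.3176, 0.0197]
orientation: [-0.055, 3.141, -0.001]
force: [0.0, -0.6, 0.3]
opening: 0.0573
gripper_force: 0.0
```

Call:
arm_command(increments="1 0 0 0 0;1 0 0 0 0;1 0 0 0 0;1 0 0 0 0;1 0 0 0 0")

```text
t: 35.9
tool_pos: [0.3919, -0.3174, 0.0195]
orientation: [-0.055, 3.141, -0.0]
force: [0.4, 1.0, 0.3]
opening: 0.0297
gripper_force: 25.0
```

Call:
arm_command(increments="1 0 0 0 0;1 0 0 0 0")

```text
t: 36.1
tool_pos: [0.3919, -0.3174, 0.0195]
orientation: [-0.055, 3.141, -0.0]
force: [-0.2, 0.8, 1.6]
opening: 0.0299
gripper_force: 25.0
```

Call:
arm_command(increments="1 0 0 -20 0;1 0 0 -50 0;1 0 0 -80 0;1 0 0 -95 0;1 0 0 -100 0", grip_force=30)

```text
t: 36.6
tool_pos: [0.3928, -0.3183, 0.1212]
orientation: [-0.055, 3.139, -0.004]
force: [0.2, -0.9, -1.4]
opening: 0.0295
gripper_force: 30.0
```

Call:
arm_command(increments="1 -15 25 0 0;1 -38 63 0 0;1 -60 100 0 0;1 -82 136 0 0;1 -104 172 0 0")

```text
t: 37.1
tool_pos: [0.4894, -0.14, 0.1176]
orientation: [0.055, -3.139, -0.001]
force: [0.3, -0.8, -1.4]
opening: 0.0296
gripper_force: 30.0
```

Call:
arm_command(increments="1 -22 36 0 0;1 -44 73 0 0;1 -66 109 0 0;1 -88 146 0 0;1 -110 182 0 0")

```text
t: 37.6
tool_pos: [0.5929, 0.0457, 0.1173]
orientation: [0.056, -3.139, 0.0]
force: [-0.7, -1.0, -0.6]
opening: 0.03
gripper_force: 30.0
```

Call:
arm_command(increments="1 -20 33 0 0.03;1 -38 63 0 0.06;1 -50 83 0 0.09;1 -56 93.5 0 0.09;1 -56 93.5 0 0.09")

```text
t: 38.1
tool_pos: [0.6454, 0.1403, 0.1176]
orientation: [-0.082, -3.138, 0.0]
force: [-0.1, -0.5, -0.9]
opening: 0.0295
gripper_force: 30.0
```

Call:
arm_command(increments="1 0 0 40 0;1 0 0 70 0;1 0 0 80 0;1 0 0 80 0;1 0 0 80 0")

```text
t: 38.6
tool_pos: [0.6467, 0.1387, 0.0408]
orientation: [0.087, 3.139, 0.0]
force: [0.5, 0.1, -0.5]
opening: 0.0302
gripper_force: 30.0
```

```bash
python3 - <<'E'
from h import *
goto(646.5,139.3,20,86.8)
m=robot.camera_model("wrist"); im=robot.read_camera("wrist"); cv2.imwrite("pics/w16.png",im); np.save("w16.npy",m)
s,M=tool(); edges(m,im,(647.4,139.3),-3.2,s["tool_pos"][2]*1000-19.5+26)
E
```

```text
shift [ 0.2  0.6 20.8] turn 0.001 q6 -1.38 toolyaw 86.8 tcp [646.7 138.7  40.8]
stopV -92.0 [132, 132, 129, 125, 124, 124, 124, 124, 124, 124, 123, 124, 124, 124, 123, 122, 119, 122, 125, 125, 125, 124, 124, 122, 111, 88, 60, 47, 47, 48, 48, 49, 49, 48, 47, 46, 46, 46, 45, 46, 46, 45, 43, 46, 66, 102, 123, 125, 124, 123, 122, 121, 121, 121, 121, 121, 120, 120, 120, 120, 121, 122, 122, 122, 123, 123, 123, 122]
stop y -15.0 14.5
line y V -8.0 [131, 131, 131, 131, 130, 131, 130, 130, 131, 131, 131, 131, 131, 126, 103, 73, 70, 90, 117, 128, 131, 131, 130, 131, 130, 130, 130, 130, 130, 130, 130, 131, 131]
bar y -38 -15.0 13.0
bar y -30 -15.5 13.0
bar y -22 -15.0 13.0
bar x S -60.0 [16, 16, 17, 16, 16, 16, 17, 18, 16, 18, 17, 17, 16, 16, 17, 17, 17, 17, 17, 17, 17, 16, 17, 17, 21, 34, 77, 159, 212, 207, 210, 205, 202, 206, 203, 202, 203, 199, 194, 188, 183, 179, 172, 166, 165, 164, 166, 165, 166, 172, 180, 185, 190, 199, 205, 201, 200, 202, 202, 203]
bar x V -60.0 [123, 122, 121, 122, 122, 122, 123, 124, 125, 125, 125, 125, 124, 124, 125, 124, 124, 123, 122, 122, 122, 122, 123, 123, 120, 108, 87, 70, 68, 71, 75, 82, 88, 91, 92, 93, 94, 95, 96, 99, 103, 106, 110, 112, 113, 114, 114, 113, 112, 107, 102, 98, 93, 90, 88, 87, 88, 88, 88, 88]
```

Call:
arm_command(increments="1 -0.6 0.9 5 0;1 -0.6 0.9 10 0;1 -0.6 0.9 14 0;1 -0.6 0.9 17 0;1 -0.6 0.9 19.5 0")

```text
t: 39.15
tool_pos: [0.6464, 0.1402, 0.0195]
orientation: [-0.086, -3.14, 0.0]
force: [-4.0, -1.0, 32.9]
opening: 0.03
gripper_force: 30.0
```

Call:
arm_command(increments="1 0 0 0.5 0;1 0 0 1 0;1 0 0 1 0;1 0 0 1 0")

```text
t: 39.55
tool_pos: [0.6467, 0.1403, 0.0195]
orientation: [0.086, 3.14, 0.0]
force: [-3.4, -1.3, 5.1]
opening: 0.0297
gripper_force: 30.0
```

Call:
arm_command(increments="0.4 0 0 0 0;0.4 0 0 0 0;0.4 0 0 0 0;0.4 0 0 -10 0;0.4 0 0 -30 0")

```text
t: 40.05
tool_pos: [0.645, 0.1399, 0.0475]
orientation: [-0.086, -3.137, 0.001]
force: [0.1, 0.8, -1.1]
opening: 0.0557
gripper_force: 0.0
```

Call:
arm_command(increments="0.4 0 0 -40 0;0 0 0 -80 0;0 15 -40 -120 0;0 30 -80 -160 0;0 50 -108 -200 0")

```text
t: 40.55
tool_pos: [0.5976, 0.0445, 0.2362]
orientation: [0.086, 3.14, -0.001]
force: [1.5, -0.1, 0.5]
opening: 0.0829
gripper_force: 0.0
```

Call:
arm_command(increments="0 20 0 -40 0;0 20 0 -60 0;0 20 0 -60 0;0 20 0 -60 0")

```text
t: 40.95
tool_pos: [0.5785, 0.0469, 0.2948]
orientation: [0.086, 3.139, -0.0]
force: [-0.6, 0.3, -0.8]
opening: 0.0926
gripper_force: 0.0
```

```bash
python3 - <<'E'
from h import *
goto(465,318,240,90)
m=robot.camera_model("wrist"); im=robot.read_camera("wrist"); cv2.imwrite("pics/w17.png",im); np.save("w17.npy",m)
t=robot.read_camera("top"); cv2.imwrite("pics/top2.png",t)
for c in((647.4,139.3),(641.6,35.5),(635.6,-68.2)):
    ymid(m,im,c,-3.2)
    r,p=prof(m,im,c,-3.2,'x',8,(-60,60),26,1); d=np.where(p>90)[0]; print(r[d[0]],r[d[-1]])
o=np.hstack([cv2.resize(im,(512,384)),t[130:322,130:274].repeat(2,0).repeat(2,1)]); cv2.imwrite("pics/v17.png",cv2.resize(o,(800,384)))
E
```

```text
shift [128.2 264.5  54.6] turn -0.055 q6 -1.52 toolyaw 86.9 tcp [578.5  46.9 294.8]
[[-16.0, -16.5, -16.0, -16.0, -16.0, -15.5], [13.0, 14.0, 13.0, 13.0, 13.5, 14.0]] yaw -2.7 mid -1.3
-46 42
[[-13.5, -14.0, -14.0, -14.0, -13.5, -14.0], [14.0, 13.5, 14.0, 13.5, 14.0, 13.0]] yaw -3.5 mid -0.1
-46 43
[[-13.5, -13.5, -14.0, -14.0, -13.5, -14.0], [15.5, 16.0, 15.5, 15.5, 15.5, 15.5]] yaw -3.5 mid 0.9
-45 43
```

Call:
arm_command(increments="0 20 38 0 0;0 40 75 0 0;0 60 112 0 0;0 80 150 0 0;0 100 187 0 0")

```text
t: 41.55
tool_pos: [0.4871, 0.2405, 0.2921]
orientation: [-0.086, -3.137, 0.002]
force: [0.3, 0.3, 0.4]
opening: 0.0928
gripper_force: 0.0
```

Call:
arm_command(increments="0 20 38 20 0;0 40 70 40 -0.03;0 49 88 55 -0.055;0 49 88 55 -0.055;0 49 88 55 -0.055")

```text
t: 42.05
tool_pos: [0.4437, 0.3294, 0.2376]
orientation: [0.002, -3.139, 0.004]
force: [0.5, 0.3, 0.5]
opening: 0.093
gripper_force: 0.0
```

Call:
arm_command(increments="0 0 0 0 0;0 0 0 0 0;0 0 0 0 0")

```text
t: 42.35
tool_pos: [0.4454, 0.3291, 0.2401]
orientation: [0.002, 3.141, 0.001]
force: [-0.2, -0.0, -0.6]
opening: 0.093
gripper_force: 0.0
```

```bash
python3 - <<'E'
from h import *
goto(427,268,67,90)
m=robot.camera_model("wrist"); im=robot.read_camera("wrist"); cv2.imwrite("pics/w18.png",im); np.save("w18.npy",m)
for n,x,y0 in(("clip0",456,333),("clip1",536,326.5)):
    for z in (38,):
        r,p=prof(m,im,(x,y0),0,'y',3,(-14,14.5),z,2,.5); print(n,r[0],p.tolist())
    r,p=prof(m,im,(x,y0),0,'x',1,(-18,18),38,2,1); print(n,"x",r[0],p.tolist())
for n,x in(("cap0",427),("cap1",506)):
    r,p=prof(m,im,(x,268),0,'y',4,(-20,20.5),70,2,.5); print(n,r[0],p.tolist())
for n,x in(("edge y",466),("edge y",535)):
    for y in(238,398):
        r,p=prof(m,im,(x,y),0,'y',3,(-8,8.5),30,2,1); print(n,x,y,r[0],p.tolist())
# tile in case, top view
t=cv2.imread("pics/top2.png"); mt=robot.camera_model("top"); g=np.zeros(t.shape[:2],np.uint8); g[225:285,245:320]=(t.max(2)>105)[225:285,245:320]
for r in rects(mt,g,.023,200,2500): print("tile?",r)
E
```

```text
shift [ 18.5 -61.2 173.1] turn -0.001 q6 -1.03 toolyaw 89.9 tcp [445.4 329.1 240.1]
clip0 -14.0 [149, 149, 148, 148, 148, 148, 148, 148, 148, 148, 148, 148, 148, 147, 145, 142, 133, 125, 123, 125, 130, 148, 166, 178, 187, 194, 195, 197, 195, 193, 190, 181, 173, 165, 156, 149, 147, 145, 145, 145, 146, 146, 146, 146, 147, 146, 146, 145, 145, 146, 146, 146, 145, 145, 146, 146, 146]
clip0 x -18 [93, 91, 91, 91, 93, 95, 96, 102, 114, 138, 165, 185, 193, 195, 195, 194, 194, 194, 193, 194, 193, 193, 192, 192, 192, 192, 184, 166, 144, 141, 142, 144, 145, 144, 144, 144]
clip1 -14.0 [128, 128, 128, 128, 128, 128, 128, 128, 127, 128, 127, 127, 126, 127, 127, 125, 123, 121, 118, 116, 120, 132, 144, 153, 162, 169, 171, 173, 173, 173, 173, 166, 158, 150, 141, 132, 128, 126, 124, 124, 125, 125, 125, 125, 126, 126, 126, 127, 126, 126, 127, 127, 127, 127, 128, 129, 130]
clip1 x -18 [131, 131, 130, 126, 109, 96, 94, 119, 144, 163, 172, 172, 172, 173, 172, 173, 173, 173, 172, 172, 171, 171, 170, 169, 168, 170, 175, 184, 191, 193, 193, 193, 192, 192, 192, 191]
cap0 -20.0 [98, 89, 80, 76, 73, 73, 74, 75,
[... 717 characters left out ...]
78, 181, 183, 182, 170, 148, 127, 126, 130, 133, 133, 133, 133]
edge y 466 398 -8.0 [145, 144, 144, 142, 138, 131, 138, 164, 189, 203, 204, 204, 203, 203, 203, 203, 203]
edge y 535 238 -8.0 [195, 189, 186, 185, 185, 186, 186, 184, 171, 151, 134, 125, 128, 131, 132, 133, 133]
edge y 535 398 -8.0 [125, 126, 125, 124, 122, 118, 127, 147, 174, 187, 192, 192, 191, 194, 198, 201, 203]
tile? (array([ 451.9, -104.4]), array([80. , 55.1]), 11.9, array([292., 251.]))
tile? (array([ 444.1, -126.9]), array([159.3, 104.9]), 0.4, array([304., 255.]))
tile? (array([442.5, -33.5]), array([158.2,  26.9]), 0.9, array([264., 256.]))
tile? (array([441.8,   3. ]), array([158.3,  35.2]), 0.9, array([252., 255.]))
```

```bash
python3 - <<'E'
from h import *
m=np.load("w7.npy",allow_pickle=True).item()
print("w7 tile",quad(m,[(588,140),(653,139),(651,229),(588,232)],23,.64))
t=robot.read_camera("top"); cv2.imwrite("pics/top3.png",t); s=robot.read_camera("scene"); cv2.imwrite("pics/scene3.png",s)
ms=robot.camera_model("scene"); u,v=proj(ms,[[.444,-.084,.01]])[0].astype(int)
a=cv2.resize(t[220:290,240:325],(425,350),interpolation=cv2.INTER_CUBIC); b=cv2.resize(s[v-35:v+35,u-37:u+38],(375,350),interpolation=cv2.INTER_CUBIC)
w=cv2.imread("pics/w17.png"); c=cv2.resize(w[0:282,0:512],(454,250)); d=cv2.resize(t[110:296,90:350],(346,248))
o=np.zeros((600,800,3),np.uint8); o[:350,:425]=a;o[:350,425:]=b;o[350:,:454]=c;o[350:598,454:]=d; cv2.imwrite("pics/v18.png",o)
E
```

```text
w7 tile (array([444.6, -85.3]), 'long', np.float64(79.8), 'yaw', np.float64(6.5), 'short', np.float64(56.9), 'yaw', np.float64(91.8))
```

View pics/v18.png

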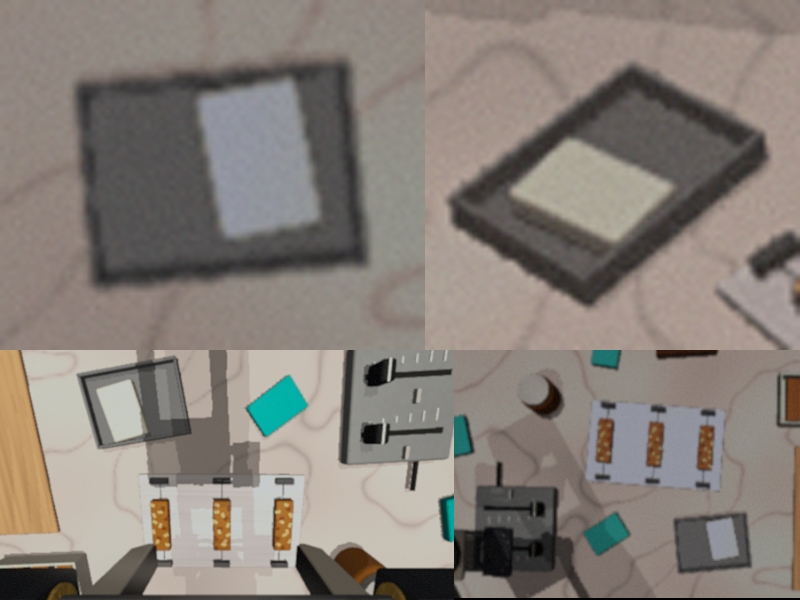

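The last picture shows all three bars centred in their bays and in line with the stops. The tile was knocked about 2 cm but still lies flat inside its case, at crop (260,155). Both faders are down, and the jar and carton have not moved. Now I set the faders, with fader0 going to gripper y of about 332.7 and fader1 to about 326.5.

Call:
arm_command(increments="0 18 -35 40 0;0 18 -61 80 0;0 18 -61 120 0;0 18 -61 155 0;0 18 -61 180 0", grip_force=15)

```text
t: 43.0
tool_pos: [0.4254, 0.2676, 0.0569]
orientation: [-0.001, -3.14, 0.002]
force: [0.2, 0.5, 0.3]
opening: 0.0934
gripper_force: 0.0
```

Call:
arm_command(increments="0.3 0 0 0 0;0.3 0 0 0 0;0.5 0 0 0 0;1 0 0 0 0;1 0 0 0 0")

```text
t: 43.5
tool_pos: [0.4276, 0.2693, 0.061]
orientation: [-0.001, 3.139, 0.002]
force: [1.5, -0.2, -0.7]
opening: 0.0575
gripper_force: 0.0
```

Call:
arm_command(increments="1 0 0 0 0;1 0 0 0 0;1 0 0 0 0;1 0 0 0 0;1 0 0 0 0")

```text
t: 44.0
tool_pos: [0.4265, 0.2686, 0.0593]
orientation: [0.0, -3.141, 0.0]
force: [-0.0, -0.1, 0.6]
opening: 0.0195
gripper_force: 15.0
```

Call:
arm_command(increments="1 0 0 0 0;1 0 0 0 0")

```text
t: 44.2
tool_pos: [0.4265, 0.2686, 0.0593]
orientation: [0.0, -3.141, 0.0]
force: [0.1, -0.1, 0.7]
opening: 0.0199
gripper_force: 15.0
```

Call:
arm_command(increments="1 0 12 0 0;1 0 24 0 0;1 0 36 0 0;1 0 48 0 0;1 0 56 0 0")

```text
t: 44.7
tool_pos: [0.4264, 0.3262, 0.0593]
orientation: [0.002, -3.142, -0.0]
force: [-0.7, -1.9, 1.8]
opening: 0.0201
gripper_force: 15.0
```

Call:
arm_command(increments="1 0 4 0 0;1 0 7 0 0;1 0 8 0 0;1 0 8 0 0;1 0 8 0 0")

```text
t: 45.2
tool_pos: [0.4264, 0.3328, 0.0594]
orientation: [-0.0, -3.141, -0.001]
force: [-2.8, 1.9, 1.0]
opening: 0.0198
gripper_force: 15.0
```

Call:
arm_command(increments="0.4 0 0 0 0;0.4 0 0 0 0;0.4 0 0 0 0;0.4 0 0 0 0;0.4 0 0 -25 0")

```text
t: 45.7
tool_pos: [0.4241, 0.331, 0.081]
orientation: [0.0, -3.136, 0.006]
force: [1.0, -0.3, 0.7]
opening: 0.0537
gripper_force: 0.0
```

Call:
arm_command(increments="0.4 0 0 -25 0;0.4 -35 -28 -30 0;0.4 -70 -56 -30 0;0.4 -79.5 -64.5 -30 0;0.4 -79.5 -64.5 -30 0")

```text
t: 46.2
tool_pos: [0.5072, 0.2668, 0.1143]
orientation: [0.004, 3.142, -0.0]
force: [-0.2, 0.1, -0.1]
opening: 0.0557
gripper_force: 0.0
```

Call:
arm_command(increments="0.4 0 0 25 0;0.4 0 0 45 0;0.4 0 0 55 0;0.4 0 0 55 0;0.4 0 0 55 0")

```text
t: 46.7
tool_pos: [0.5058, 0.2688, 0.0599]
orientation: [-0.001, 3.142, 0.0]
force: [0.4, -1.0, 0.2]
opening: 0.0557
gripper_force: 0.0
```

Call:
arm_command(increments="1 0 0 0 0;1 0 0 0 0;1 0 0 0 0;1 0 0 0 0;1 0 0 0 0")

```text
t: 47.2
tool_pos: [0.5062, 0.2682, 0.0596]
orientation: [-0.0, 3.141, 0.0]
force: [-0.1, 0.4, 0.5]
opening: 0.0202
gripper_force: 0.0
```

Call:
arm_command(increments="1 0 0 0 0;1 0 0 0 0;1 0 0 0 0")

```text
t: 47.5
tool_pos: [0.5062, 0.2683, 0.0596]
orientation: [-0.0, 3.141, 0.0]
force: [-0.4, 0.5, 1.4]
opening: 0.0201
gripper_force: 15.0
```

Slide +58.2 mm, release, lift and check in the wrist view.

Call:
arm_command(increments="1 0 12 0 0;1 0 24 0 0;1 0 36 0 0;1 0 46 0 0;1 0 52 0 0")

```text
t: 48.0
tool_pos: [0.506, 0.3216, 0.0596]
orientation: [-0.002, 3.141, 0.0]
force: [-0.7, -2.2, 4.9]
opening: 0.02
gripper_force: 15.0
```

Call:
arm_command(increments="1 0 3 0 0;1 0 5 0 0;1 0 6.2 0 0;1 0 6.2 0 0;1 0 6.2 0 0")

```text
t: 48.5
tool_pos: [0.5061, 0.3268, 0.0596]
orientation: [-0.001, 3.142, 0.001]
force: [-1.3, 0.9, 5.8]
opening: 0.0198
gripper_force: 15.0
```

Call:
arm_command(increments="0.4 0 0 0 0;0.4 0 0 0 0;0.4 0 0 0 0;0.4 0 0 0 0;0.4 0 0 -25 0")

```text
t: 49.0
tool_pos: [0.5032, 0.3248, 0.0804]
orientation: [0.0, -3.135, 0.006]
force: [-0.8, 0.5, 0.7]
opening: 0.054
gripper_force: 0.0
```

Call:
arm_command(increments="0.2 0 0 -40 0;0 10 0 -80 0;0 30 0 -120 0;0 50 2 -155 0;0 60 2 -155 0")

```text
t: 49.5
tool_pos: [0.4474, 0.3301, 0.2462]
orientation: [-0.001, 3.133, 0.009]
force: [1.2, -0.0, 0.4]
opening: 0.0907
gripper_force: 0.0
```

Call:
arm_command(increments="0 0 0 0 0;0 0 0 0 0;0 0 0 0 0")

```text
t: 49.8
tool_pos: [0.4458, 0.3277, 0.2373]
orientation: [-0.0, -3.139, 0.003]
force: [-1.0, 0.8, 0.8]
opening: 0.0929
gripper_force: 0.0
```

```bash
python3 - <<'E'
from h import *
goto(445,329,240,90)
m=robot.camera_model("wrist"); im=robot.read_camera("wrist"); cv2.imwrite("pics/w19.png",im); np.save("w19.npy",m)
for n,x,y0,xc in(("0",456,332.6,427),("1",536,326.4,506)):
    r,p=prof(m,im,(x,y0),0,'y',3,(-8,8.5),38,2,.5); print("clip"+n,r[0],p.tolist())
    r,p=prof(m,im,(xc,y0),0,'y',4,(-8,8.5),70,2,.5); print("line"+n,r[0],p.tolist())
t=robot.read_camera("top"); cv2.imwrite("pics/top4.png",t); mt=robot.camera_model("top")
g=np.zeros(t.shape[:2],np.uint8); g[232:278,258:310]=(t.max(2)>105)[232:278,258:310]
for r in rects(mt,g,.023,300,2500): print("tile?",r)
h=cv2.cvtColor(t,cv2.COLOR_BGR2HSV); b=np.zeros_like(g); b[140:222,185:300]=((h[...,1]>90)&(h[...,0]<25))[140:222,185:300]
for r in rects(mt,cv2.morphologyEx(b,cv2.MORPH_CLOSE,np.ones((3,3))),.026,80): print("bar",r)
E
```

```text
shift [ 0.8  1.3 -2.7] turn -0.0 q6 -1.03 toolyaw 90.0 tcp [445.8 327.7 237.3]
clip0 -8.0 [147, 147, 148, 147, 144, 141, 137, 132, 136, 150, 165, 176, 187, 193, 195, 197, 196, 195, 189, 180, 171, 160, 150, 146, 144, 143, 145, 146, 146, 146, 145, 146, 146]
line0 -8.0 [19, 18, 19, 21, 22, 24, 23, 22, 24, 32, 46, 72, 96, 119, 142, 148, 155, 147, 135, 115, 91, 70, 56, 44, 43, 43, 43, 44, 41, 39, 35, 32, 32]
clip1 -8.0 [126, 126, 125, 123, 120, 117, 112, 108, 119, 131, 144, 155, 167, 173, 176, 180, 179, 178, 173, 164, 156, 144, 133, 125, 123, 121, 121, 122, 123, 123, 125, 125, 126]
line1 -8.0 [34, 26, 26, 29, 32, 33, 34, 32, 31, 45, 65, 91, 124, 155, 172, 189, 192, 190, 181, 163, 142, 109, 78, 57, 40, 32, 33, 35, 33, 33, 30, 26, 29]
tile? (array([ 452. , -104.7]), array([79.9, 54.7]), 12.1, array([291., 251.]))
bar (array([636.5, -67.4]), array([88.2, 27.8]), -2.5, array([279., 183.]))
bar (array([642.2,  35.9]), array([88. , 27.8]), -3.7, array([241., 180.]))
bar (array([648. , 139.4]), array([86.3, 28.5]), -2.1, array([203., 178.]))
```

```bash
python3 -c "
from plant import robot
print(robot.close_job())"
```

```text
the job is handed in; nothing more can be done
None
```

The job is handed in, with no verdict returned: three bars centred in the bays, the tile flat in its case (knocked about 2 cm, so off-centre), and both fader caps within about 0.5 mm of their clips by the wrist camera.

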